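Lay out spindle parts for reassembly, last off first

ROBOT

A 6-joint arm with a two-finger parallel gripper is mounted at the origin on the work surface. World frame = base frame: x ahead of the robot, y to its left, z up, the work surface at z = 0. Lengths are in m, angles in rad, forces in N, time in s.
With the tool pointing down it reaches from about 0.375 to 0.975 m from the base axis. Payload 3.8 kg.
Tool frame: the origin (TCP) lies midway between the tips of the shut fingers; the grasp point (between the pads) lies 19 mm behind it (manip.hold_point_z is the z of the grasp point in the tool frame, in m); z points along the fingers, y is the direction in which the jaws open and shut (so a half turn about z gives the same grasp; the last joint's range is limited). The gripper opens to 85 mm and grips with 20 to 120 N. Pads are 22 mm wide; open, the fingers measure 114 mm over their backs; the gripper's body (76 mm by 85 mm) begins 54 mm behind the grasp point. The pads swing forward as they close: fully open they stand 13 mm farther back than shut.
Start: joints at [1.196, 0.264, 1.604, -0, 1.274, -0.037], TCP at [0.224, 0.637, 0.231] pointing down, gripper open.
Joint ranges: [-2.63, 2.63], [-0.94, 2.18], [0.31, 2.57], [-1.31, 4.45], [0, 2.66], [-2.55, 2.55]. Speed limits (rad/s): [2.57, 2.57, 3.14, 3.14, 3.14, 3.14].

INTERFACE

Orientations are given as a unit quaternion [w, x, y, z].
In Python, from cell import manip, capture, camera_params, hand_in gives the robot as it stands. The module is installed in compiled form; this text tells all that it offers.
- The arm moves only by the tool move_arm, never from a script. Its arguments are lists of equal length, an entry for each row: "dp": the shift along the world's x, y, z in m, a list of three; "spin": the turn about the world's z in degrees. In form: {"dp": [[tx, ty, tz], ...], "spin": [spin, ...]}. A call has 1 to 20 rows; each row shifts and turns the pose as measured when the row begins; what a row does not reach is not made up. A row lasts 1/8 s, in which the tool goes at most 62.5 mm and 10.7 degrees, less where a joint would pass 70% of its speed; a pose out of reach is approached as far as the arm can. A call with a gripper value outside its range is refused whole. "claw" is the opening, from 0 (shut) to 1 (fully open), set as the call begins (left out, the last holds). The fingers move at their own pace and stop on an object; "force" is the grip in N (left out, the last holds). Time passes only in rows, so rows that do not move let the fingers close. It gives the time, the measured TCP pose, the force and the opening at its end, in the units of the state.
- manip.read_state(): the state, without advancing time (a new reading comes with each control period).
- capture(name): name is "scene" or "top" or "wrist"; returns the picture (480x640x3 uint8, red, green, blue); there is no depth.
- camera_params(name): a dict with "intrinsics" (3x3 intrinsics, pixels), "world_from_camera" (4x4, takes a point from camera to world coordinates); the wrist camera has in their place "mount" (4x4, takes a point from camera to tool coordinates, whose origin is the TCP and whose axes are the flange's). Camera axes: x right, y down, z forward; pixel columns grow to the right and rows downward; lengths in m; the calibration is good to about 2 mm. The wrist camera is an equidistant fisheye: a pixel r from the principal point sees the ray r / f radians off the axis. A picture is of the moment at which its call begins: read the wrist's pose just before it. camera_params takes no time and is no camera call.
- hand_in(): hands the job in, once; it reports no verdict.
The state is a dict: "clock": time; "qpos": joint angles; "qvel": joint speeds; "tau": joint torques, N m; "eef_pos": TCP position; "ee_rot": TCP orientation; "contact_force": force on the tool from outside, world axes, zero at the start; "ft_torque": the same for the moment, N m; "gripper_width": finger opening in m.
Only numpy, scipy, OpenCV 4.12 (cv2) and the standard library are available. Lean on these libraries where they do the work, as an engineer would, in place of code of your own. Each camera call takes 0.05 s, during which the arm holds its last target.

TASK

A spindle has been stripped: its four parts stand in the coloured cups of the strip-down board in the order they came off, the first off nearest that board's red end. Move them to the assembly board in reverse order: the part furthest from the red end of the strip-down board goes in the bay next to the red end of the assembly board, and so on, until the part that came off first stands in the bay furthest from that red end. Never let a part topple; leave each one upright and flat on the floor of its own bay.

Things in the scene. Friction and masses are not known exactly. Their poses are not given: they have to be found in the camera images.
- strip_board: Plywood board 304 x 70 x 10 mm, fixed, turned any way; origin at the centre of its underside, z up, y along its length towards its red end block (y = 135 to 151 mm, 6 mm high). It carries the four coloured cups, their centres at y = -96, -32, 32 and 96 mm.
- assembly_board: Plywood board 304 x 70 x 10 mm, fixed, turned any way; origin at the centre of its underside, z up, y along its length towards its red end block (y = 135 to 151 mm, 6 mm high). Four empty bays, centres at x = 0, y = -96, -32, 32, 96 mm, 60 mm (y) by 62 mm (x) inside; floor = board top, 10 mm above the origin; dark strips 5 mm high, 4 mm wide between and around them.
- cup_yellow: Square yellow plastic cup fixed on the strip-down board, 58 x 58 mm, 8 mm high, walls 2.5 mm, floor 3 mm; origin at the centre of its underside, axes parallel to the board's. The bush stands in it at the start; the cup stays put. The cups' order along the board varies.
- cup_green: Square green plastic cup fixed on the strip-down board, 58 x 58 mm, 8 mm high, walls 2.5 mm, floor 3 mm; origin at the centre of its underside, axes parallel to the board's. The pulley stands in it at the start; the cup stays put. The cups' order along the board varies.
- cup_blue: Square blue plastic cup fixed on the strip-down board, 58 x 58 mm, 8 mm high, walls 2.5 mm, floor 3 mm; origin at the centre of its underside, axes parallel to the board's. The roller stands in it at the start; the cup stays put. The cups' order along the board varies.
- cup_white: Square white plastic cup fixed on the strip-down board, 58 x 58 mm, 8 mm high, walls 2.5 mm, floor 3 mm; origin at the centre of its underside, axes parallel to the board's. The spacer stands in it at the start; the cup stays put. The cups' order along the board varies.
- bush_mid (a point): Loose brass bush, a 30 mm cylinder, 58 mm tall, with a 40 mm flange 6 mm thick at its foot; about 0.22 kg. This point is its centre, half-way up, z along its axis; round, so its turn about z is of no matter. Mass varies by up to 30 %.
- pulley_mid (a point): Loose orange double-groove pulley, a 40 mm cylinder, 60 mm tall; about 0.12 kg. This point is its centre, half-way up, z along its axis; round, so its turn about z is of no matter. Mass varies by up to 30 %.
- roller_mid (a point): Loose black rubber roller with a small bright steel ring on its top, 38 mm in diameter, 62 mm tall; about 0.15 kg. This point is its centre, half-way up, z along its axis; round, so its turn about z is of no matter. Mass varies by up to 30 %.
- spacer_mid (a point): Loose aluminium spacer sleeve with two thin grey bands, 36 mm in diameter, 60 mm tall; about 0.1 kg. This point is its centre, half-way up, z along its axis; round, so its turn about z is of no matter. Mass varies by up to 30 %.

How it is judged:
By the outcome, as a careful person would: the job done as asked, in the order asked, and still so for the second after the job is handed in, with the robot touching nothing.
It also fails if it takes over 131 s, if anything falls off the work surface, if the arm or the gripper's body presses on something with over 40 N, if the wrist force passes 120 N, or if a joint passes its speed limit or range.

## Working session

There is one attempt and no reset: what is moved stays moved. The work goes in short steps, Python scripts to look and compute and a tool call to move; the robot and the scene stay as the last step left them, time stands still between calls to the robot, and variables do not carry over. Pictures are saved under pics/ and viewed, and the job is handed in when it is done.

Besides the shell and the picture viewer there is one more tool, called after "Request:" as name(argument=value, ...) on one line, values as JSON. move_arm: Moves the arm, as the interface text tells. Its arguments: {"type":"object","properties":{"dp":{"type":"array","items":{"type":"array","items":{"type":"number"}}},"spin":{"type":"array","items":{"type":"number"}},"claw":{"type":"number"},"force":{"type":"number"}},"required":["dp","spin"]}

```bash
mkdir -p pics; python3 - <<'E'
from cell import manip,capture,camera_params
import cv2
s=manip.read_state();print(s, manip.hold_point_z)
for n in("scene","top","wrist"):
    cv2.imwrite(f"pics/{n}0.png",capture(n)[:,:,::-1]);print(n,camera_params(n))
E
```

```text
{'clock': 0.0, 'qpos': array([ 1.19608427e+00,  2.64803163e-01,  1.60539126e+00,  2.22295679e-05,
        1.27367398e+00, -3.68847420e-02]), 'qvel': array([-0.00189544, -0.00129426,  0.00107048,  0.00153249,  0.0007173 ,
       -0.00094047]), 'tau': array([-4.17261137e-03, -5.15127218e+01, -3.67300200e+01, -4.85661876e-04,
        1.32826509e-02,  3.29049624e-05]), 'eef_pos': array([0.22343775, 0.63617094, 0.22991899]), 'ee_rot': array([-2.42922963e-04,  1.68114678e-01,  9.85766788e-01, -1.11169141e-03]), 'contact_force': array([-0.32683   , -0.21436708,  0.05476086]), 'ft_torque': array([-0.03549185, -0.01805504, -0.01546289]), 'gripper_width': 0.08534977522927523} -0.0187
scene {'intrinsics': array([[517.22417097,   0.        , 321.48476239],
       [  0.        , 517.22417097, 244.23552756],
       [  0.        ,   0.        ,   1.        ]]), 'world_from_camera': array([[ 0.43252693,  0.58207389, -0.68855678,  1.22195202],
       [ 0.9015894 , -0.27282799,  0.33571036, -0.34141597],
       [ 0.00755067, -0.76599927, -0.6427971 ,  0.67295957],
       [ 0.        ,  0.        ,  0.
[... 293 characters left out ...]
99987449,  0.00385334, -0.01536724, -0.02051761],
       [ 0.01441546, -0.18110238, -0.98335859,  0.93108237],
       [ 0.        ,  0.        ,  0.        ,  1.        ]])}
wrist {'intrinsics': array([[371.64829954,   0.        , 315.74478858],
       [  0.        , 371.64829954, 237.67472427],
       [  0.        ,   0.        ,   1.        ]]), 'mount': array([[-4.88928521e-04, -9.58569702e-01, -2.84857662e-01,
         7.24542630e-02],
       [ 9.99999879e-01, -4.84974028e-04, -8.44177837e-05,
        -7.29246171e-04],
       [-5.72282380e-05, -2.84857669e-01,  9.58569823e-01,
        -1.42503691e-01],
       [ 0.00000000e+00,  0.00000000e+00,  0.00000000e+00,
         1.00000000e+00]])}
```

View pics/scene0.png

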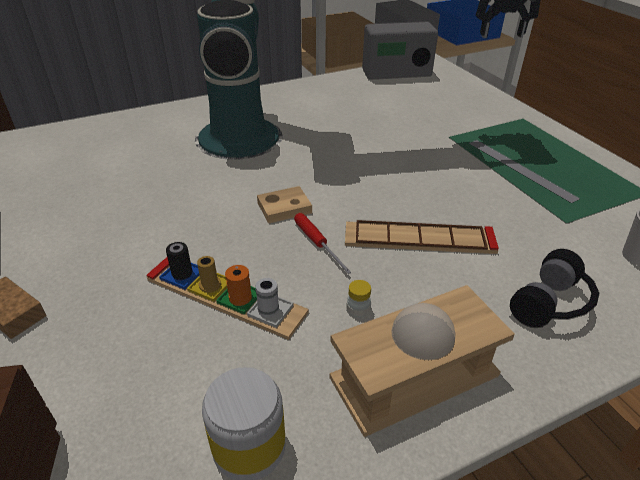

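View pics/top0.png

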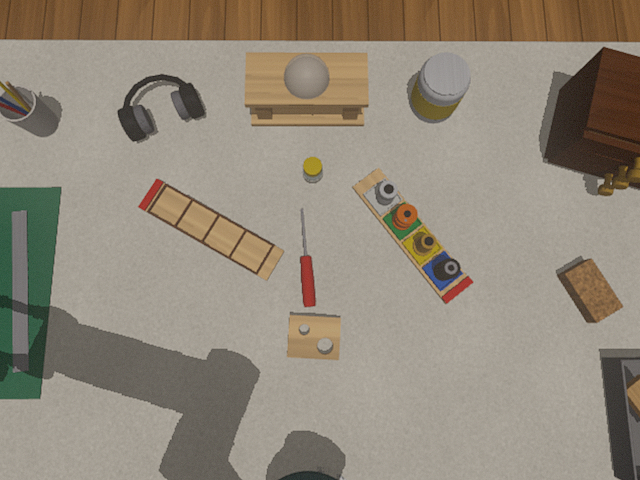

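View pics/wrist0.png

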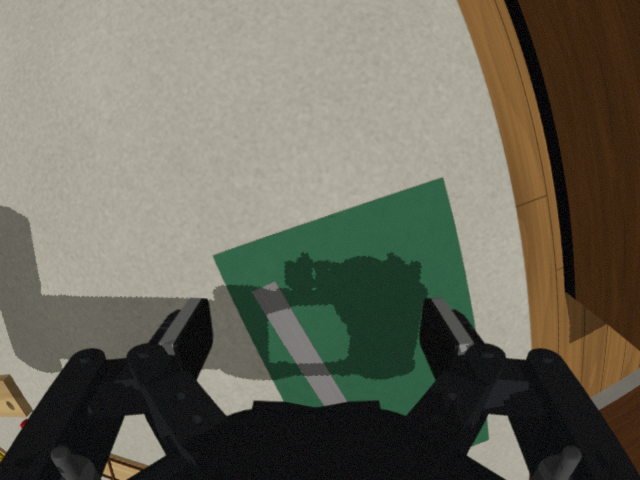

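The strip board's red end is at the lower right in the top view (458,290). From that end the order is blue/roller, yellow/bush, green/pulley, white/spacer. The assembly board's red end is at (150,195). Next I'll zoom in for the corners.

```bash
python3 - <<'E'
import cv2
im=cv2.imread("pics/top0.png")
a=cv2.resize(im[170:290,130:290],None,fx=5,fy=5,interpolation=cv2.INTER_CUBIC);cv2.imwrite("pics/a.png",a)
b=cv2.resize(im[160:310,340:490],None,fx=4,fy=4,interpolation=cv2.INTER_CUBIC);cv2.imwrite("pics/b.png",b)
im=cv2.imread("pics/scene0.png")
c=cv2.resize(im[230:340,140:315],None,fx=4.5,fy=4.5,interpolation=cv2.INTER_CUBIC);cv2.imwrite("pics/c.png",c)
E
```

```text
(no output)
```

View pics/a.png

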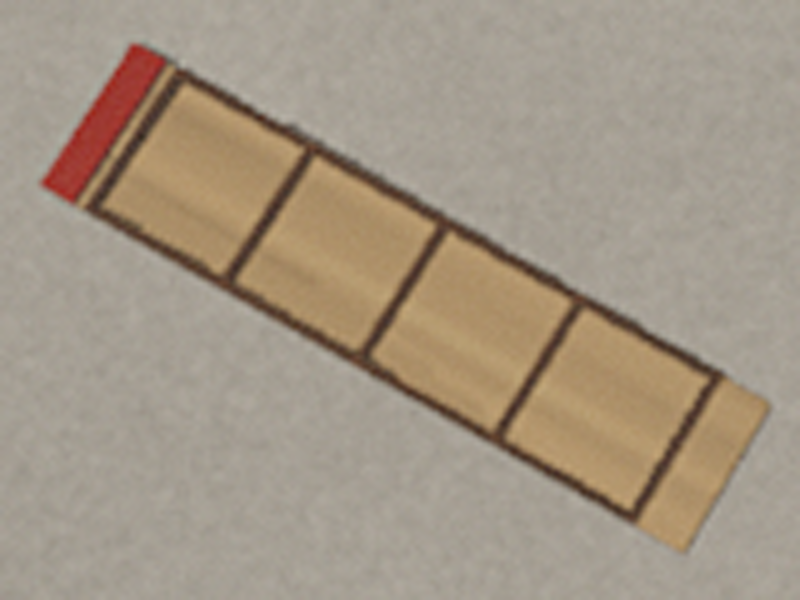

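View pics/b.png

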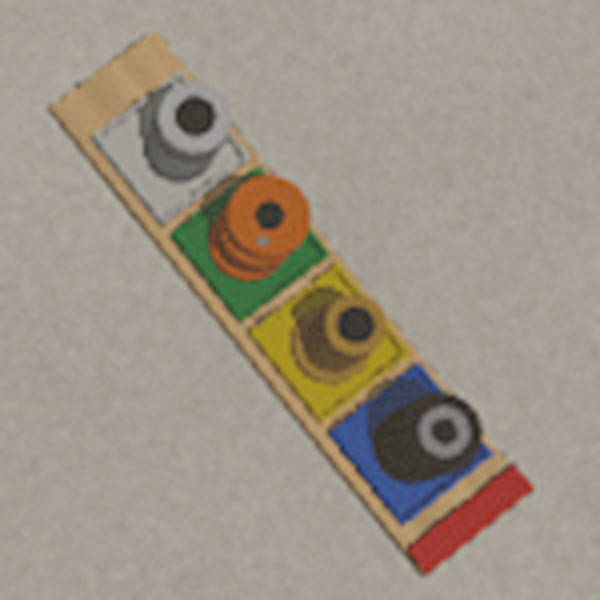

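View pics/c.png

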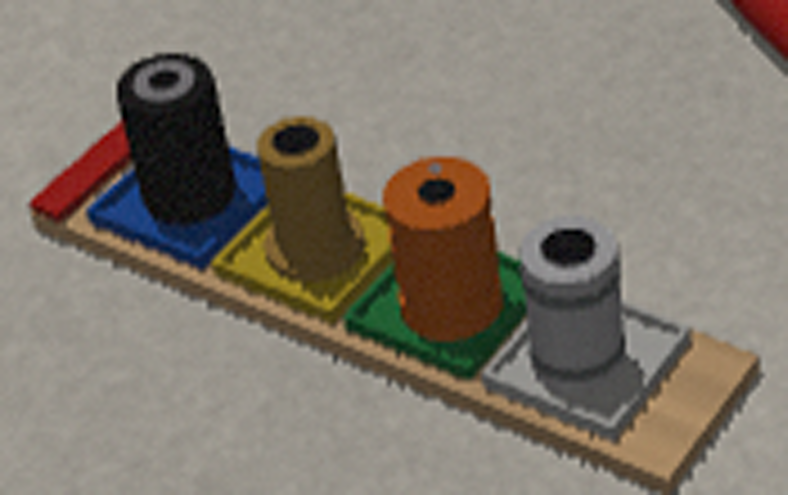

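```bash
cat > h.py <<'E'
import numpy as np
from scipy.optimize import least_squares
from cell import camera_params
P={n:camera_params(n) for n in("top","scene")}
def ray(n,uv,z):
    K=P[n]["intrinsics"];T=P[n]["world_from_camera"]
    d=T[:3,:3]@np.linalg.solve(K,[uv[0],uv[1],1]);o=T[:3,3]
    return o+d*(z-o[2])/d[2]
def fit(img,obj):
    W=np.array([ray(*i,o[2])[:2] for i,o in zip(img,obj)]);O=np.array(obj)[:,:2]
    def f(p):
        c,s=np.cos(p[2]),np.sin(p[2]);return (O@np.array([[c,s],[-s,c]])+p[:2]-W).ravel()
    best=min((least_squares(f,[*W.mean(0),a]) for a in np.arange(0,6.3,.8)),key=lambda r:r.cost)
    return best.x,f(best.x).reshape(-1,2)
def loc(p,xy):
    c,s=np.cos(p[2]),np.sin(p[2]);return np.array([p[0]+c*xy[0]-s*xy[1],p[1]+s*xy[0]+c*xy[1]])
E
cat > m.py <<'E'
from h import *
np.set_printoptions(precision=4,suppress=True)
A=lambda u,v:("top",(130+(u+.5)/5-.5,170+(v+.5)/5-.5))
B=lambda u,v:("top",(340+(u+.5)/4-.5,160+(v+.5)/4-.5))
C=lambda u,v:("scene",(140+(u+.5)/4.5-.5,230+(v+.5)/4.5-.5))
# red end +y up: x to right. image a: from red end facing.. 
# top cam: image right = -y world, image down = -x world (proper view from above)
Ao=[(-.035,-.152,.01),(.035,-.152,.01),(.035,.151,.016),(-.035,.151,.016),(.035,.135,.016),(-.035,.135,.016)]
def both(img):
    r=[]
    for s in(1,-1):
        o=[(s*x,y,z) for x,y,z in Ao]; p,e=fit(img,o); r.append((np.abs(e).max(),p,e))
    return min(r,key=lambda t:t[0])
a=both([A(769,405),A(686,551),A(42,184),A(134,43),A(75,203),A(166,62)])
b=both([B(155,33),B(50,107),B(424,576),B(534,490),B(408,548),B(514,462)])
for n,(m,p,e) in(("asm",a),("strip",b)): print(n,p,np.degrees(p[2]));print(e)
print([loc(a[1],(0,y)) for y in(96e-3,32e-3,-32e-3,-96e-3)],"bays from red")
cups=[loc(b[1],(0,y)) for y in(-96e-3,-32e-3,32e-3,96e-3)]
tops={"spacer":(B(196,117),C(568,247),.073),"pulley":(B(269,215),C(437,191),.073),"bush":(B(354,325),C(295,139),.071),"roller":(B(445,432),C(165,80),.075)}
for (n,(i,j,z)),c in zip(tops.items(),cups): print(n,"cup",c,"top",ray(*i,z)[:2],"scene",ray(*j,z)[:2])
E
python3 m.py
```

```text
asm [ 0.5701  0.195  -0.5198] -29.782692161560767
[[ 0.0008 -0.0016]
 [-0.0011  0.0007]
 [-0.0006  0.0009]
 [ 0.0006 -0.0002]
 [-0.0005  0.0008]
 [ 0.0008 -0.0006]]
strip [ 0.5578 -0.2126  2.2155] 126.93767438639478
[[ 0.0018  0.0003]
 [-0.0002  0.0006]
 [ 0.0002 -0.0016]
 [ 0.0001 -0.0003]
 [-0.0008  0.0008]
 [-0.0011  0.0002]]
[array([0.6178, 0.2783]), array([0.586 , 0.2228]), array([0.5542, 0.1672]), array([0.5224, 0.1117])] bays from red
spacer cup [ 0.6345 -0.1549] top [ 0.6339 -0.1594] scene [ 0.6335 -0.1559]
pulley cup [ 0.5833 -0.1934] top [ 0.5851 -0.1928] scene [ 0.5844 -0.1897]
bush cup [ 0.5322 -0.2318] top [ 0.5318 -0.2316] scene [ 0.5309 -0.2294]
roller cup [ 0.481  -0.2703] top [ 0.48   -0.2709] scene [ 0.4796 -0.2669]
```

Request:
move_arm(dp=[[0.026, -0.05, 0], [0.026, -0.05, 0], [0.026, -0.05, 0], [0.026, -0.05, 0], [0.026, -0.05, 0], [0.026, -0.05, 0], [0.026, -0.05, 0], [0.026, -0.05, 0], [0.026, -0.05, 0], [0.026, -0.05, 0], [0.026, -0.05, 0], [0.026, -0.05, 0], [0.026, -0.05, 0], [0.026, -0.05, 0], [0.026, -0.05, 0]], spin=[-8, -8, -8, -8, -8, -8, -8, -8, -8, -8, -8, -8, -8, -8, -8], claw=1, force=40)

```text
clock: 2.02
eef_pos: [0.6178, -0.1364, 0.2259]
ee_rot: [-0.002, 0.948, 0.318, -0.0]
contact_force: [0.1, -0.0, 0.4]
gripper_width: 0.0855
```

```bash
cat > st.py <<'E'
import sys,numpy as np
from cell import manip
from scipy.spatial.transform import Rotation as R
s=manip.read_state();w,x,y,z=s["ee_rot"];r=R.from_quat([x,y,z,w]).as_matrix()
yaw=np.degrees(np.arctan2(r[1,1],r[0,1]))
print("t",s["clock"],"pos",s["eef_pos"].round(4),"yaw",yaw.round(1),"tilt",r[2].round(3),"w",round(s["gripper_width"],4),"F",s["contact_force"].round(1),"q6",s["qpos"][5].round(2))
if len(sys.argv)>3:
    print("need",(np.array([float(v) for v in sys.argv[1:4]])-s["eef_pos"]).round(4),"spin",round(float(sys.argv[4])-yaw,1))
E
python3 st.py 0.634 -0.1575 0.14 -53.1
```

```text
t 2.025 pos [ 0.6178 -0.1364  0.2259] yaw -52.9 tilt [ 0.001 -0.003 -1.   ] w 0.0855 F [ 0.1 -0.   0.4] q6 0.67
need [ 0.0162 -0.0211 -0.0859] spin -0.2
```

Request:
move_arm(dp=[[0.005, -0.007, -0.029], [0.006, -0.007, -0.03], [0.004, -0.006, -0.025], [0, 0, 0], [0, 0, 0]], spin=[0, 0, 0, 0, 0])

```text
clock: 2.65
eef_pos: [0.6343, -0.1625, 0.1391]
ee_rot: [-0.001, 0.949, 0.314, -0.0]
contact_force: [-0.3, 0.5, 1.0]
gripper_width: 0.085
```

```bash
python3 st.py 0.634 -0.1575 0.032 -53.1; python3 - <<'E'
from cell import capture
import cv2
for n in("wrist","scene"): cv2.imwrite(f"pics/{n}1.png",capture(n)[:,:,::-1])
E
```

```text
t 2.65 pos [ 0.6343 -0.1625  0.1391] yaw -53.4 tilt [ 0.    -0.003 -1.   ] w 0.085 F [-0.3  0.5  1. ] q6 0.64
need [-0.0003  0.005  -0.1071] spin 0.3
```

View pics/wrist1.png

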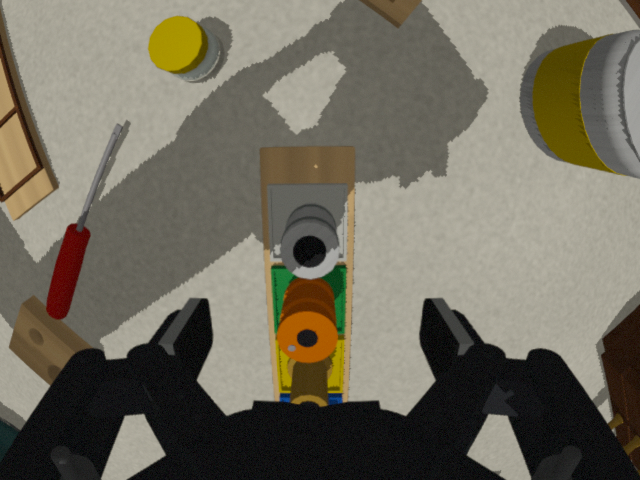

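View pics/scene1.png

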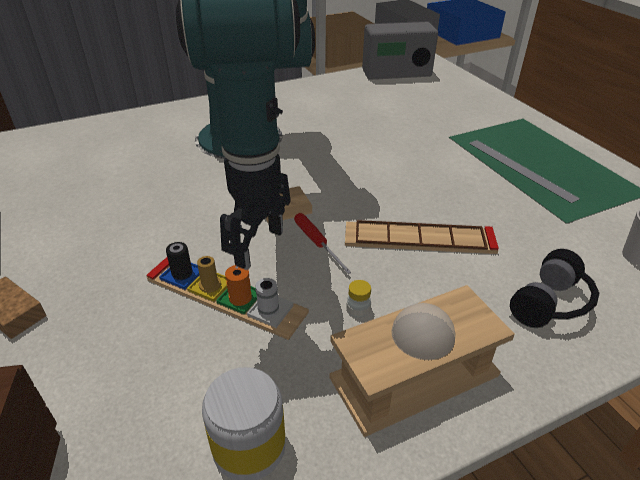

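The wrist view shows the spacer top at (310,251), the pulley top at (307,338) and the brass bush at (309,400). I'll locate them by the fisheye model.

```bash
cat > wr.py <<'E'
import numpy as np
from cell import camera_params
from scipy.spatial.transform import Rotation as R
w=camera_params("wrist")
def wray(uv,pos,q,z):
    K=w["intrinsics"];d=np.array([uv[0]-K[0,2],uv[1]-K[1,2]]);r=np.hypot(*d);t=r/K[0,0]
    c=np.array([*(d/r*np.sin(t)),np.cos(t)])
    T=np.eye(4);T[:3,:3]=R.from_quat([q[1],q[2],q[3],q[0]]).as_matrix();T[:3,3]=pos
    M=T@w["mount"];v=M[:3,:3]@c;o=M[:3,3]
    return o+v*(z-o[2])/v[2]
E
python3 - <<'E'
from wr import *
from cell import manip
s=manip.read_state()
for n,uv,z in(("spacer",(310,251),.073),("pulley",(307,338),.073)): print(n,wray(uv,s["eef_pos"],s["ee_rot"],z))
E
```

```text
spacer [ 0.63373405 -0.15882144  0.073     ]
pulley [ 0.58390645 -0.19290016  0.073     ]
```

Request:
move_arm(dp=[[0, 0.002, -0.015], [0, 0.001, -0.02], [0, 0.001, -0.02], [0, 0, -0.02], [0, 0, -0.016], [0, 0, -0.01], [0, 0, 0], [0, 0, 0]], spin=[0, 0, 0, 0, 0, 0, 0, 0])

```text
clock: 3.75
eef_pos: [0.6339, -0.1571, 0.0319]
ee_rot: [-0.001, 0.949, 0.315, 0.0]
contact_force: [-0.6, 0.0, 1.1]
gripper_width: 0.0856
```

```bash
python3 st.py 0.6338 -0.158 0.032 -53.1
```

```text
t 3.75 pos [ 0.6339 -0.1571  0.0319] yaw -53.3 tilt [ 0.001 -0.002 -1.   ] w 0.0856 F [-0.6  0.   1.1] q6 0.65
need [-0.0001 -0.0009  0.0001] spin 0.2
```

Request:
move_arm(dp=[[0, 0, 0], [0, 0, 0], [0, 0, 0], [0, 0, 0], [0, 0, 0], [0, 0, 0], [0, 0, 0], [0, 0, 0]], spin=[0, 0, 0, 0, 0, 0, 0, 0], claw=0, force=40)

```text
clock: 4.75
eef_pos: [0.6354, -0.1576, 0.0343]
ee_rot: [0.0, 0.949, 0.314, 0.002]
contact_force: [-0.2, 0.2, -0.3]
gripper_width: 0.0352
```

```bash
python3 st.py
```

```text
t 4.75 pos [ 0.6354 -0.1576  0.0343] yaw -53.3 tilt [ 0.003  0.001 -1.   ] w 0.0352 F [-0.2  0.2 -0.3] q6 0.65
```

Request:
move_arm(dp=[[0, 0, 0.01], [0, 0, 0.02], [0, 0, 0.025], [0, 0, 0.025], [0, 0, 0.02], [0, 0, 0]], spin=[0, 0, 0, 0, 0, 0])

```text
clock: 5.5
eef_pos: [0.6367, -0.1579, 0.1441]
ee_rot: [0.002, 0.949, 0.314, 0.004]
contact_force: [0.0, -0.4, -0.4]
gripper_width: 0.0353
```

```bash
python3 st.py 0.6178 0.2783 0.14 -29.8;python3 - <<'E'
from cell import capture
import cv2
for n in("scene",): cv2.imwrite(f"pics/{n}2.png",cv2.resize(capture(n)[150:350,100:400,::-1],None,fx=2.5,fy=2.5))
E
```

```text
t 5.5 pos [ 0.6367 -0.1579  0.1441] yaw -53.3 tilt [ 0.006  0.005 -1.   ] w 0.0353 F [ 0.  -0.4 -0.4] q6 0.65
need [-0.0189  0.4362 -0.0041] spin 23.5
```

View pics/scene2.png

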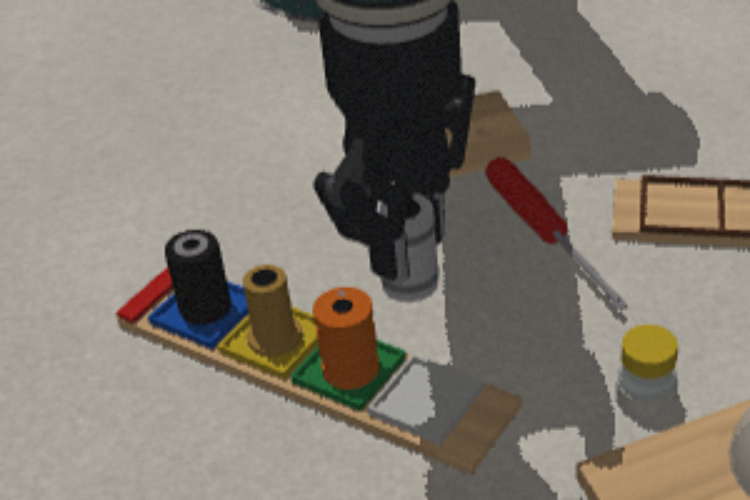

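Request:
move_arm(dp=[[-0.001, 0.015, 0], [-0.001, 0.03, 0], [-0.002, 0.04, 0], [-0.002, 0.045, 0], [-0.002, 0.045, 0], [-0.002, 0.045, 0], [-0.002, 0.045, 0], [-0.002, 0.045, 0], [-0.002, 0.04, 0], [-0.002, 0.03, 0], [-0.001, 0.02, 0], [0, 0.01, 0], [0, 0, 0], [0, 0, 0]], spin=[1, 2, 2, 2, 2, 2, 3, 3, 2, 2, 1, 1, 0, 0])

```text
clock: 7.3
eef_pos: [0.5986, 0.2718, 0.1229]
ee_rot: [-0.005, 0.862, 0.507, -0.013]
contact_force: [0.1, 0.7, -0.8]
gripper_width: 0.0349
```

```bash
python3 st.py 0.6178 0.2783 0.034 -29.8;python3 - <<'E'
from cell import capture
import cv2
for n in("wrist",): cv2.imwrite(f"pics/{n}3.png",capture(n)[:,:,::-1])
E
```

```text
t 7.3 pos [0.5986 0.2718 0.1229] yaw -29.1 tilt [-0.017 -0.021 -1.   ] w 0.0349 F [ 0.1  0.7 -0.8] q6 0.89
need [ 0.0192  0.0065 -0.0889] spin -0.7
```

View pics/wrist3.png

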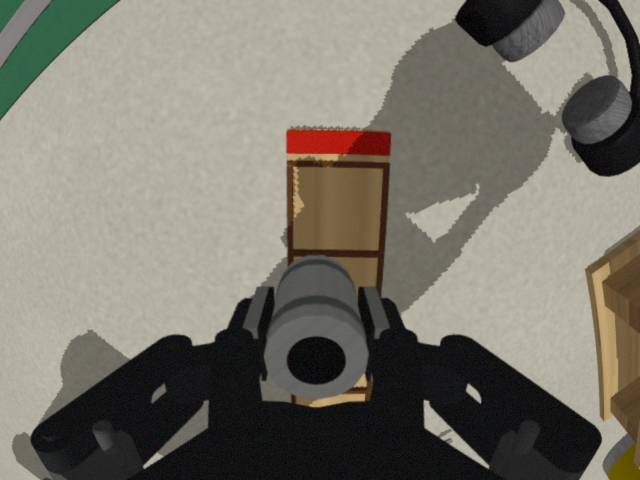

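```bash
python3 - <<'E'
from wr import *
from cell import manip
s=manip.read_state();np.set_printoptions(precision=4,suppress=True)
f=lambda uv,z:wray(uv,s["eef_pos"],s["ee_rot"],z)[:2]
a,b=f((287,131),.016),f((391,133),.016);c,d=f((292,253),.015),f((381,252),.015);e,g=f((292,162),.015),f((387,165),.015)
print(a,b,np.linalg.norm(a-b));m1=(a+b)/2;m2=(c+d)/2;m3=(e+g)/2
print("mid151",m1,"mid64",m2,np.linalg.norm(m1-m2),"mid128",m3)
u=(m1-m2)/np.linalg.norm(m1-m2);print("bay1",m2+u*.032,"bay1b",m3-u*.032,"ang",np.degrees(np.arctan2(u[1],u[0]))-90)
print("part top", f((317,360),.123-.034+.073))
T=R.from_quat([*s["ee_rot"][1:],s["ee_rot"][0]]).as_matrix();print("grasp pt",s["eef_pos"]+T@[0,0,-.0187])
E
```

```text
[0.6141 0.3428] [0.6742 0.3087] 0.06907861674364052
mid151 [0.6441 0.3257] mid64 [0.6021 0.2519] 0.08494039951317325 mid128 [0.6342 0.3068]
bay1 [0.618  0.2797] bay1b [0.6183 0.279 ] ang -29.619487903466755
part top [0.5993 0.27  ]
grasp pt [0.5991 0.2717 0.1416]
```

Request:
move_arm(dp=[[0.005, 0.002, 0], [0.007, 0.002, 0], [0.004, 0.001, -0.005], [0.001, 0.001, -0.012], [0, 0, -0.018], [0, 0, -0.016], [0, 0, -0.01], [0, 0, 0], [0, 0, 0]], spin=[0, 0, 0, 0, 0, 0, 0, 0, 0])

```text
clock: 8.48
eef_pos: [0.6161, 0.2753, 0.0558]
ee_rot: [-0.005, 0.863, 0.505, -0.014]
contact_force: [-0.1, 0.3, -1.0]
gripper_width: 0.035
```

```bash
python3 st.py 0.618 0.279 0.033 -29.7
```

```text
t 8.475 pos [0.6161 0.2753 0.0558] yaw -29.3 tilt [-0.019 -0.023 -1.   ] w 0.035 F [-0.1  0.3 -1. ] q6 0.89
need [ 0.0019  0.0037 -0.0228] spin -0.4
```

Request:
move_arm(dp=[[0.001, 0.003, -0.006], [0.001, 0.001, -0.007], [0, 0, -0.005], [0, 0, -0.002], [0, 0, -0.001], [0, 0, -0.001]], spin=[0, 0, 0, 0, 0, 0])

```text
clock: 9.22
eef_pos: [0.6195, 0.2802, 0.0342]
ee_rot: [-0.005, 0.863, 0.505, -0.013]
contact_force: [0.2, 0.3, -0.6]
gripper_width: 0.0347
```

```bash
python3 st.py 0.618 0.279 0.032 -29.7
```

```text
t 9.225 pos [0.6195 0.2802 0.0342] yaw -29.3 tilt [-0.017 -0.021 -1.   ] w 0.0347 F [ 0.2  0.3 -0.6] q6 0.89
need [-0.0015 -0.0012 -0.0022] spin -0.4
```

Request:
move_arm(dp=[[-0.001, 0, -0.002], [0, 0, -0.002], [0, 0, -0.001], [0, 0, 0]], spin=[0, 0, 0, 0])

```text
clock: 9.72
eef_pos: [0.6187, 0.2804, 0.0319]
ee_rot: [-0.005, 0.863, 0.505, -0.012]
contact_force: [-0.9, -0.0, -0.6]
gripper_width: 0.0351
```

```bash
python3 st.py 0.618 0.279 0.032 -29.7
```

```text
t 9.725 pos [0.6187 0.2804 0.0319] yaw -29.3 tilt [-0.016 -0.021 -1.   ] w 0.0351 F [-0.9 -0.  -0.6] q6 0.89
need [-0.0007 -0.0014  0.0001] spin -0.4
```

Request:
move_arm(dp=[[0, 0, -0.001], [0, 0, -0.001], [0, 0, -0.001]], spin=[0, 0, 0])

```text
clock: 10.1
eef_pos: [0.6189, 0.2805, 0.0317]
ee_rot: [-0.005, 0.863, 0.505, -0.012]
contact_force: [-3.0, -0.8, 6.3]
gripper_width: 0.0351
```

```bash
python3 st.py;python3 - <<'E'
from cell import capture
import cv2
for n in("scene",): cv2.imwrite(f"pics/{n}4.png",cv2.resize(capture(n)[100:300,330:530,::-1],None,fx=3,fy=3))
E
```

```text
t 10.1 pos [0.6189 0.2805 0.0317] yaw -29.3 tilt [-0.016 -0.021 -1.   ] w 0.0351 F [-3.  -0.8  6.3] q6 0.89
```

View pics/scene4.png

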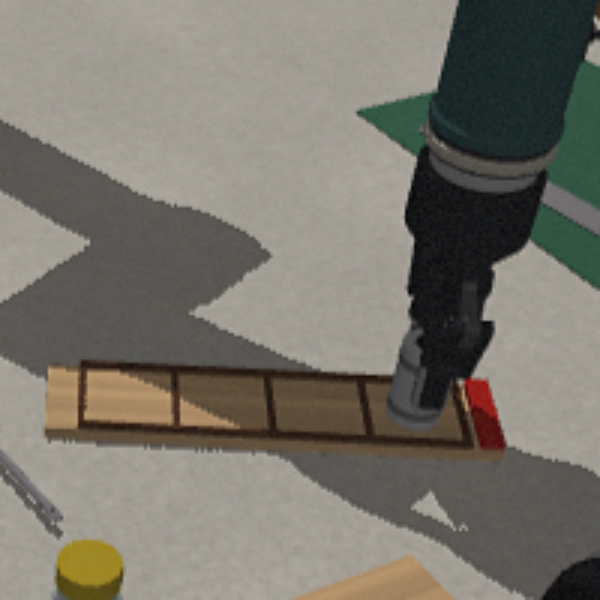

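The spacer is in the bay by the red end and touching the floor. Releasing.

Request:
move_arm(dp=[[0, 0, 0], [0, 0, 0], [0, 0, 0], [0, 0, 0], [0, 0, 0], [0, 0, 0]], spin=[0, 0, 0, 0, 0, 0], claw=1)

```text
clock: 10.9
eef_pos: [0.619, 0.2805, 0.0305]
ee_rot: [-0.005, 0.863, 0.505, -0.012]
contact_force: [0.3, 0.0, 0.1]
gripper_width: 0.0858
```

```bash
python3 st.py
```

```text
t 10.9 pos [0.619  0.2805 0.0305] yaw -29.3 tilt [-0.016 -0.021 -1.   ] w 0.0858 F [0.3 0.  0.1] q6 0.89
```

Up, then to the pulley at (0.584,-0.193).

Request:
move_arm(dp=[[0, 0, 0.01], [0, 0, 0.02], [0, 0, 0.03], [0, 0, 0.03], [0, 0, 0.02], [0, -0.015, 0.005], [-0.002, -0.03, 0], [-0.003, -0.045, 0], [-0.004, -0.05, 0], [-0.004, -0.05, 0], [-0.004, -0.05, 0], [-0.004, -0.05, 0], [-0.004, -0.05, 0], [-0.004, -0.05, 0], [-0.004, -0.04, 0], [-0.002, -0.025, 0], [0, -0.01, 0], [0, 0, 0]], spin=[0, 0, 0, 0, 0, -1, -2, -3, -3, -3, -3, -3, -2, -2, -1, -1, 0, 0])

```text
clock: 13.15
eef_pos: [0.571, -0.207, 0.1479]
ee_rot: [-0.009, 0.953, 0.303, -0.015]
contact_force: [-0.5, -0.2, -0.6]
gripper_width: 0.0852
```

```bash
python3 st.py 0.584 -0.193 0.12 -53.1;python3 - <<'E'
from cell import capture
import cv2
for n in("wrist","top"): cv2.imwrite(f"pics/{n}5.png",capture(n)[:,:,::-1])
E
```

```text
t 13.15 pos [ 0.571  -0.207   0.1479] yaw -54.7 tilt [-0.024 -0.026 -0.999] w 0.0852 F [-0.5 -0.2 -0.6] q6 0.57
need [ 0.013   0.014  -0.0279] spin 1.6
```

View pics/wrist5.png

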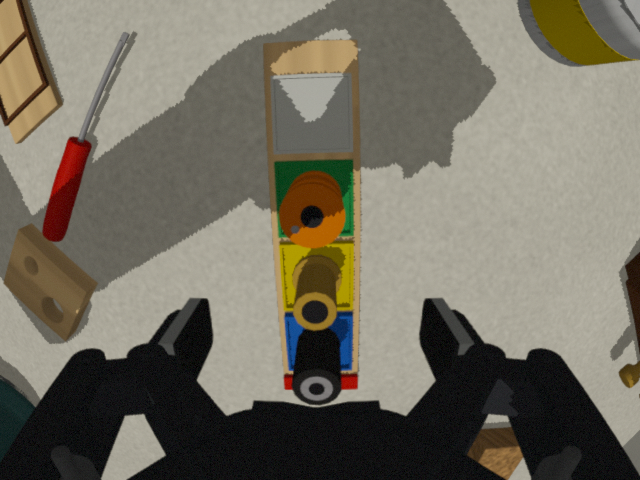

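View pics/top5.png

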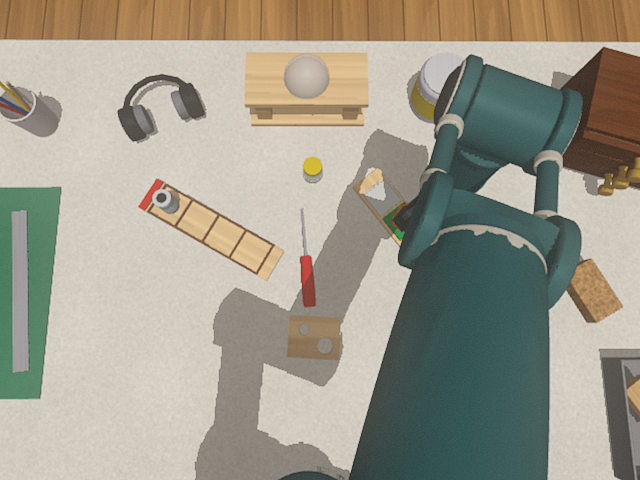

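```bash
cat > loc.py <<'E'
import sys
from wr import *
from cell import manip
s=manip.read_state()
a=[float(v) for v in sys.argv[1:]]
for i in range(0,len(a),3): print(wray(a[i:i+2],s["eef_pos"],s["ee_rot"],a[i+2]).round(4))
T=R.from_quat([*s["ee_rot"][1:],s["ee_rot"][0]]).as_matrix();print("z axis",T[:,2].round(4))
E
python3 loc.py 312 216 .073 315 311 .071 316 388 .075
```

```text
[ 0.5847 -0.1917  0.073 ]
[ 0.532  -0.2311  0.071 ]
[ 0.4798 -0.2692  0.075 ]
z axis [-0.0347  0.007  -0.9994]
```

Request:
move_arm(dp=[[0.006, 0.007, -0.005], [0.005, 0.006, -0.01], [0.002, 0.002, -0.015], [0, 0, -0.015], [0, 0, -0.01], [0, 0, 0]], spin=[1, 0.5, 0, 0, 0, 0])

```text
clock: 14.0
eef_pos: [0.5845, -0.1855, 0.0873]
ee_rot: [-0.01, 0.947, 0.32, -0.017]
contact_force: [0.2, -0.3, 0.3]
gripper_width: 0.0851
```

```bash
python3 st.py 0.5842 -0.192 0.032 -53.1; python3 loc.py
```

```text
t 14.0 pos [ 0.5845 -0.1855  0.0873] yaw -52.7 tilt [-0.026 -0.029 -0.999] w 0.0851 F [ 0.2 -0.3  0.3] q6 0.58
need [-0.0003 -0.0065 -0.0553] spin -0.4
z axis [-0.0379  0.0076 -0.9993]
```

Request:
move_arm(dp=[[0, -0.004, 0], [0, -0.002, -0.008], [0, 0, -0.015], [0, 0, -0.015], [0, 0, -0.012], [0, 0, -0.004], [0, 0, 0]], spin=[-0.4, 0, 0, 0, 0, 0, 0])

```text
clock: 14.88
eef_pos: [0.5843, -0.1928, 0.0296]
ee_rot: [-0.01, 0.949, 0.316, -0.017]
contact_force: [0.4, -0.3, 0.8]
gripper_width: 0.0856
```

```bash
python3 st.py 0.5842 -0.192 0.032 -53.1; python3 loc.py
```

```text
t 14.875 pos [ 0.5843 -0.1928  0.0296] yaw -53.2 tilt [-0.025 -0.029 -0.999] w 0.0856 F [ 0.4 -0.3  0.8] q6 0.58
need [-0.0001  0.0008  0.0024] spin 0.1
z axis [-0.0375  0.0077 -0.9993]
```

Request:
move_arm(dp=[[0, 0, 0], [0, 0, 0], [0, 0, 0], [0, 0, 0], [0, 0, 0], [0, 0, 0.008], [0, 0, 0.015], [0, 0, 0.025], [0, 0, 0.025], [0, 0, 0.02], [0, 0, 0.005]], spin=[0, 0, 0, 0, 0, 0, 0, 0, 0, 0, 0], claw=0, force=40)

```text
clock: 16.25
eef_pos: [0.5855, -0.1931, 0.1363]
ee_rot: [-0.008, 0.949, 0.316, -0.015]
contact_force: [-0.3, 0.2, -1.5]
gripper_width: 0.0391
```

```bash
python3 st.py 0.586 0.2228 0.13 -29.8; python3 loc.py
```

```text
t 16.25 pos [ 0.5855 -0.1931  0.1363] yaw -53.2 tilt [-0.023 -0.025 -0.999] w 0.0391 F [-0.3  0.2 -1.5] q6 0.58
need [ 0.0005  0.4159 -0.0063] spin 23.4
z axis [-0.0331  0.006  -0.9994]
```

Request:
move_arm(dp=[[0.001, 0.015, 0.001], [0.001, 0.03, 0.001], [0.002, 0.04, 0.001], [0.002, 0.045, 0.001], [0.002, 0.045, 0.002], [0.002, 0.045, 0.002], [0.002, 0.045, 0.002], [0.002, 0.04, 0.001], [0.002, 0.035, 0.001], [0.002, 0.025, 0], [0.001, 0.015, 0], [0, 0.008, 0], [0, 0, 0]], spin=[1, 2, 2, 2, 2, 2, 3, 2, 2, 2, 1, 0.5, 0])

```text
clock: 17.88
eef_pos: [0.5925, 0.216, 0.1375]
ee_rot: [-0.009, 0.868, 0.496, -0.025]
contact_force: [0.4, -0.5, -2.1]
gripper_width: 0.0392
```

```bash
python3 st.py 0.586 0.2228 0.033 -29.8; python3 loc.py
```

```text
t 17.875 pos [0.5925 0.216  0.1375] yaw -30.5 tilt [-0.034 -0.041 -0.999] w 0.0392 F [ 0.4 -0.5 -2.1] q6 0.83
need [-0.0065  0.0068 -0.1045] spin 0.7
z axis [-0.0522 -0.0084 -0.9986]
```

Request:
move_arm(dp=[[-0.002, 0.002, -0.004], [-0.003, 0.002, -0.008], [-0.001, 0.001, -0.01], [0, 0, -0.012], [0, 0, -0.012], [0, 0, -0.012], [0, 0, -0.01], [0, 0, -0.005], [0, 0, 0]], spin=[0.5, 0.2, 0, 0, 0, 0, 0, 0, 0])

```text
clock: 19.0
eef_pos: [0.5852, 0.2179, 0.0576]
ee_rot: [-0.009, 0.865, 0.5, -0.027]
contact_force: [-0.1, -0.7, -2.1]
gripper_width: 0.0396
```

```bash
python3 st.py 0.587 0.2228 0.027 -29.8; python3 loc.py
```

```text
t 19.0 pos [0.5852 0.2179 0.0576] yaw -30.0 tilt [-0.037 -0.042 -0.998] w 0.0396 F [-0.1 -0.7 -2.1] q6 0.83
need [ 0.0018  0.0049 -0.0306] spin 0.2
z axis [-0.0551 -0.0106 -0.9984]
```

Request:
move_arm(dp=[[0.001, 0.003, -0.004], [0.001, 0.002, -0.007], [0, 0, -0.007], [0, 0, -0.004], [0, 0, -0.002], [0, 0, 0]], spin=[0, 0, 0, 0, 0, 0])

```text
clock: 19.75
eef_pos: [0.5882, 0.2238, 0.033]
ee_rot: [-0.009, 0.865, 0.5, -0.025]
contact_force: [0.8, 0.6, -0.8]
gripper_width: 0.0393
```

```bash
python3 st.py 0.587 0.2228 0.027 -29.8
```

```text
t 19.75 pos [0.5882 0.2238 0.033 ] yaw -30.0 tilt [-0.035 -0.041 -0.999] w 0.0393 F [ 0.8  0.6 -0.8] q6 0.84
need [-0.0012 -0.001  -0.006 ] spin 0.2
```

Request:
move_arm(dp=[[0, 0, -0.002], [0, 0, -0.002], [0, 0, -0.001], [0, 0, -0.001]], spin=[0, 0, 0, 0])

```text
clock: 20.25
eef_pos: [0.5887, 0.2239, 0.0281]
ee_rot: [-0.009, 0.866, 0.5, -0.025]
contact_force: [-2.8, -1.8, 8.0]
gripper_width: 0.0393
```

```bash
python3 st.py 0.587 0.2228 0.027 -29.8
```

```text
t 20.25 pos [0.5887 0.2239 0.0281] yaw -30.0 tilt [-0.034 -0.04  -0.999] w 0.0393 F [-2.8 -1.8  8. ] q6 0.84
need [-0.0017 -0.0011 -0.0011] spin 0.2
```

Request:
move_arm(dp=[[0, 0, 0], [0, 0, 0], [0, 0, 0], [0, 0, 0], [0, 0, 0.002], [0, 0, 0.008], [0, 0, 0.02], [0, 0, 0.03], [0, 0, 0.03], [0, 0, 0.02], [0, 0, 0]], spin=[0, 0, 0, 0, 0, 0, 0, 0, 0, 0, 0], claw=1)

```text
clock: 21.62
eef_pos: [0.5904, 0.2244, 0.148]
ee_rot: [-0.008, 0.866, 0.5, -0.022]
contact_force: [0.3, 0.2, 0.6]
gripper_width: 0.0852
```

```bash
python3 st.py 0.532 -0.231 0.14 -53.1;python3 loc.py; python3 - <<'E'
from cell import capture
import cv2
for n in("scene",): cv2.imwrite(f"pics/{n}6.png",cv2.resize(capture(n)[100:300,330:530,::-1],None,fx=3,fy=3))
E
```

```text
t 21.625 pos [0.5904 0.2244 0.148 ] yaw -30.0 tilt [-0.03  -0.036 -0.999] w 0.0852 F [0.3 0.2 0.6] q6 0.84
need [-0.0584 -0.4554 -0.008 ] spin -23.1
z axis [-0.0461 -0.0077 -0.9989]
```

View pics/scene6.png

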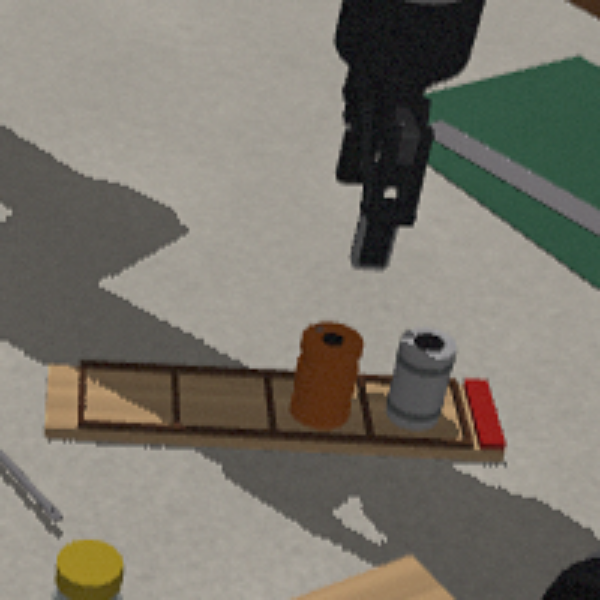

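Both parts stand upright in their bays. Next is the bush, with a slower traverse because the tool tilt has been building up during the fast ones.

Request:
move_arm(dp=[[-0.001, -0.01, 0], [-0.002, -0.02, 0], [-0.002, -0.023, 0], [-0.002, -0.023, 0], [-0.002, -0.023, 0], [-0.002, -0.023, 0], [-0.002, -0.023, 0], [-0.002, -0.023, 0], [-0.002, -0.023, 0], [-0.002, -0.023, 0], [-0.002, -0.023, 0], [-0.002, -0.023, 0], [-0.002, -0.023, 0], [-0.002, -0.023, 0], [-0.002, -0.023, 0], [-0.002, -0.023, 0], [-0.002, -0.023, 0], [-0.002, -0.023, 0], [-0.002, -0.023, 0], [-0.001, -0.015, 0]], spin=[-1, -1, -1, -1, -1, -1, -1, -1, -1, -1, -1, -1, -1, -1, -1, -1, -1, -1, -1, -1])

```text
clock: 24.18
eef_pos: [0.5248, -0.253, 0.1297]
ee_rot: [-0.019, 0.946, 0.322, -0.036]
contact_force: [0.5, 0.7, 0.6]
gripper_width: 0.0857
```

```bash
python3 st.py 0.532 -0.231 0.14 -53.1;python3 loc.py
```

```text
t 24.175 pos [ 0.5248 -0.253   0.1297] yaw -52.5 tilt [-0.056 -0.06  -0.997] w 0.0857 F [0.5 0.7 0.6] q6 0.45
need [0.0072 0.022  0.0103] spin -0.6
z axis [-0.0807  0.0132 -0.9967]
```

Request:
move_arm(dp=[[0.04, 0, 0.01], [0.05, 0, 0], [0, 0, 0]], spin=[0, 0, 0])

```text
clock: 24.55
eef_pos: [0.6127, -0.2567, 0.1379]
ee_rot: [-0.021, 0.947, 0.318, -0.038]
contact_force: [-0.9, -0.8, -0.1]
gripper_width: 0.0857
```

```bash
python3 st.py 0.532 -0.231 0.14 -53.1;python3 loc.py
```

```text
t 24.55 pos [ 0.6127 -0.2567  0.1379] yaw -53.0 tilt [-0.058 -0.064 -0.996] w 0.0857 F [-0.9 -0.8 -0.1] q6 0.51
need [-0.0807  0.0257  0.0021] spin -0.1
z axis [-0.0848  0.0155 -0.9963]
```

Request:
move_arm(dp=[[-0.02, 0, 0], [-0.02, 0, 0], [-0.02, 0, 0], [-0.02, 0, 0], [0, 0, 0]], spin=[0, 0, 0, 0, 0])

```text
clock: 25.18
eef_pos: [0.523, -0.2571, 0.1348]
ee_rot: [-0.024, 0.947, 0.317, -0.041]
contact_force: [0.6, -0.3, -0.5]
gripper_width: 0.0851
```

```bash
python3 st.py 0.532 -0.231 0.14 -53.1;python3 loc.py
```

```text
t 25.175 pos [ 0.523  -0.2571  0.1348] yaw -53.2 tilt [-0.063 -0.071 -0.995] w 0.0851 F [ 0.6 -0.3 -0.5] q6 0.45
need [0.009  0.0261 0.0052] spin 0.1
z axis [-0.0933  0.0189 -0.9955]
```

Request:
move_arm(dp=[[0, 0, 0.06], [0, 0, 0.06], [0, 0, 0.06], [0, 0, 0]], spin=[0, 0, 0, 0])

```text
clock: 25.68
eef_pos: [0.5199, -0.2567, 0.3185]
ee_rot: [-0.025, 0.948, 0.316, -0.042]
contact_force: [-0.0, 0.1, -0.4]
gripper_width: 0.0854
```

```bash
python3 st.py 0.532 -0.231 0.14 -53.1;python3 loc.py
```

```text
t 25.675 pos [ 0.5199 -0.2567  0.3185] yaw -53.3 tilt [-0.064 -0.074 -0.995] w 0.0854 F [-0.   0.1 -0.4] q6 0.45
need [ 0.0121  0.0257 -0.1785] spin 0.2
z axis [-0.0957  0.021  -0.9952]
```

Request:
move_arm(dp=[[0, 0, 0], [0, 0, 0], [0, 0, 0], [0, 0, 0], [0, 0, 0], [0, 0, 0]], spin=[0, 0, 0, 0, 0, 0])

```text
clock: 26.42
eef_pos: [0.5178, -0.2556, 0.3122]
ee_rot: [-0.029, 0.947, 0.315, -0.045]
contact_force: [-0.3, 0.1, -1.1]
gripper_width: 0.0854
```

```bash
python3 st.py 0.532 -0.231 0.14 -53.1;python3 loc.py
```

```text
t 26.425 pos [ 0.5178 -0.2556  0.3122] yaw -53.3 tilt [-0.068 -0.083 -0.994] w 0.0854 F [-0.3  0.1 -1.1] q6 0.45
need [ 0.0142  0.0246 -0.1722] spin 0.2
z axis [-0.1043  0.0257 -0.9942]
```

```bash
cat >> st.py <<'E'
print("q",s["qpos"].round(4),"tau",s["tau"].round(1))
E
python3 st.py 0.6 -0.40 0.06 -53.1
```

```text
t 26.425 pos [ 0.5178 -0.2556  0.3122] yaw -53.3 tilt [-0.068 -0.083 -0.994] w 0.0854 F [-0.3  0.1 -1.1] q6 0.45
need [ 0.0822 -0.1444 -0.2522] spin 0.2
q [-0.486   0.111   1.6399 -0.026   1.4952  0.4452] tau [ -0.  -43.5 -37.2  -0.1   0.6  -0. ]
```

Request:
move_arm(dp=[[0.03, -0.04, -0.02], [0.03, -0.045, -0.03], [0.02, -0.04, -0.04], [0.005, -0.01, -0.055], [0, 0, -0.055], [0, 0, -0.04], [0, 0, 0]], spin=[0, 0, 0, 0, 0, 0, 0])

```text
clock: 27.3
eef_pos: [0.6057, -0.3951, 0.067]
ee_rot: [-0.027, 0.947, 0.316, -0.043]
contact_force: [-0.8, -0.6, -0.5]
gripper_width: 0.0854
```

```bash
python3 st.py 0.6 -0.40 0.06 -53.1; python3 loc.py
```

```text
t 27.3 pos [ 0.6057 -0.3951  0.067 ] yaw -53.3 tilt [-0.065 -0.078 -0.995] w 0.0854 F [-0.8 -0.6 -0.5] q6 0.35
need [-0.0057 -0.0049 -0.007 ] spin 0.2
q [-0.595   0.539   1.543  -0.0396  1.1545  0.3499] tau [ -0.1 -61.9 -33.5  -0.2   0.1   0. ]
z axis [-0.0985  0.023  -0.9949]
```

Request:
move_arm(dp=[[0, 0, 0], [0, 0, 0], [0, 0, 0], [0, 0, 0], [0, 0, 0], [0, 0, 0]], spin=[0, 0, 0, 0, 0, 0])

```text
clock: 28.05
eef_pos: [0.6109, -0.3981, 0.0774]
ee_rot: [-0.021, 0.948, 0.316, -0.039]
contact_force: [-0.4, 0.2, -1.1]
gripper_width: 0.0856
```

```bash
python3 st.py 0.6 -0.40 0.06 -53.1;python3 loc.py
```

```text
t 28.05 pos [ 0.6109 -0.3981  0.0774] yaw -53.2 tilt [-0.06  -0.064 -0.996] w 0.0856 F [-0.4  0.2 -1.1] q6 0.35
need [-0.0109 -0.0019 -0.0174] spin 0.1
q [-0.5944  0.5303  1.5344 -0.0395  1.1572  0.3498] tau [  0.  -62.1 -33.5  -0.2   0.4  -0. ]
z axis [-0.0864  0.0148 -0.9961]
```

Standing still low and far out, the tilt recovers by about 0.002 rad per row. I'll use that to level the tool.

Request:
move_arm(dp=[[0, 0, -0.006], [0, 0, -0.006], [0, 0, -0.002], [0, 0, -0.002], [0, 0, -0.002], [0, 0, -0.002], [0, 0, -0.002], [0, 0, -0.002], [0, 0, -0.002], [0, 0, -0.002], [0, 0, -0.002], [0, 0, -0.002], [0, 0, -0.002], [0, 0, -0.002], [0, 0, -0.002], [0, 0, -0.002], [0, 0, -0.002], [0, 0, -0.002], [0, 0, -0.002], [0, 0, -0.002]], spin=[0, 0, 0, 0, 0, 0, 0, 0, 0, 0, 0, 0, 0, 0, 0, 0, 0, 0, 0, 0])

```text
clock: 30.55
eef_pos: [0.6105, -0.3978, 0.0253]
ee_rot: [-0.021, 0.948, 0.316, -0.039]
contact_force: [-0.9, 0.2, -0.1]
gripper_width: 0.0855
```

```bash
python3 st.py 0.6 -0.40 0.06 -53.1;python3 loc.py
```

```text
t 30.55 pos [ 0.6105 -0.3978  0.0253] yaw -53.2 tilt [-0.061 -0.065 -0.996] w 0.0855 F [-0.9  0.2 -0.1] q6 0.35
need [-0.0105 -0.0022  0.0347] spin 0.1
q [-0.5944  0.5823  1.5609 -0.041   1.0801  0.3533] tau [ -0.  -63.  -31.9  -0.2   0.5  -0. ]
z axis [-0.0875  0.0155 -0.996 ]
```

Request:
move_arm(dp=[[0, 0, 0.06], [0, 0, 0.06], [0, 0, 0.06], [0, 0, -0.055], [0, 0, -0.055], [0, 0, -0.05], [0, 0, 0], [0, 0, 0], [0, 0, 0], [0, 0, 0], [0, 0, 0], [0, 0, 0]], spin=[0, 0, 0, 0, 0, 0, 0, 0, 0, 0, 0, 0])

```text
clock: 32.05
eef_pos: [0.6158, -0.4015, 0.0592]
ee_rot: [-0.014, 0.948, 0.316, -0.033]
contact_force: [-0.4, -0.4, -0.2]
gripper_width: 0.0857
```

```bash
python3 st.py 0.6 -0.40 0.06 -53.1;python3 loc.py
```

```text
t 32.05 pos [ 0.6158 -0.4015  0.0592] yaw -53.2 tilt [-0.055 -0.047 -0.997] w 0.0857 F [-0.4 -0.4 -0.2] q6 0.35
need [-0.0158  0.0015  0.0008] spin 0.1
q [-0.5945  0.547   1.5448 -0.0405  1.1125  0.3518] tau [  0.  -62.4 -33.1  -0.2   0.3   0. ]
z axis [-0.072   0.0049 -0.9974]
```

Request:
move_arm(dp=[[0, 0, 0.06], [0, 0, 0.06], [0, 0, 0.06], [0, 0, -0.06], [0, 0, -0.06], [0, 0, -0.06], [0, 0, -0.03], [0, 0, 0], [0, 0, 0], [0, 0, 0], [0, 0, 0], [0, 0, 0], [0, 0, 0]], spin=[0, 0, 0, 0, 0, 0, 0, 0, 0, 0, 0, 0, 0])

```text
clock: 33.67
eef_pos: [0.621, -0.4049, 0.0437]
ee_rot: [-0.005, 0.948, 0.316, -0.027]
contact_force: [0.4, 0.1, -0.7]
gripper_width: 0.0854
```

```bash
python3 st.py 0.6 -0.40 0.06 -53.1;python3 loc.py
```

```text
t 33.675 pos [ 0.621  -0.4049  0.0437] yaw -53.2 tilt [-0.048 -0.027 -0.999] w 0.0854 F [ 0.4  0.1 -0.7] q6 0.35
need [-0.021   0.0049  0.0163] spin 0.1
q [-0.5944  0.5599  1.556  -0.0415  1.0668  0.3539] tau [  0.  -62.7 -32.7  -0.2   0.2  -0. ]
z axis [-0.054  -0.0074 -0.9985]
```

Request:
move_arm(dp=[[0, 0, 0.06], [0, 0, 0.06], [0, 0, 0.06], [0, 0, -0.06], [0, 0, -0.06], [0, 0, -0.05], [0, 0, 0], [0, 0, 0], [0, 0, 0], [0, 0, 0], [0, 0, 0]], spin=[0, 0, 0, 0, 0, 0, 0, 0, 0, 0, 0])

```text
clock: 35.05
eef_pos: [0.6265, -0.4087, 0.07]
ee_rot: [0.003, 0.949, 0.316, -0.02]
contact_force: [-0.2, 0.1, -0.3]
gripper_width: 0.0857
```

```bash
python3 st.py 0.532 -0.231 0.14 -53.1;python3 loc.py
```

```text
t 35.05 pos [ 0.6265 -0.4087  0.07  ] yaw -53.2 tilt [-0.041 -0.006 -0.999] w 0.0857 F [-0.2  0.1 -0.3] q6 0.35
need [-0.0945  0.1777  0.07  ] spin 0.1
q [-0.5944  0.5327  1.5437 -0.0412  1.085   0.353 ] tau [ -0.  -62.1 -33.5  -0.2   0.1  -0. ]
z axis [-0.0365 -0.0193 -0.9991]
```

Request:
move_arm(dp=[[0, 0, 0.05], [0, 0, 0.04], [-0.01, 0.025, 0], [-0.025, 0.045, 0], [-0.025, 0.045, 0], [-0.02, 0.035, 0], [-0.005, 0.01, 0], [0, 0, 0]], spin=[0, 0, 0, 0, 0, 0, 0, 0])

```text
clock: 36.05
eef_pos: [0.5422, -0.2473, 0.1707]
ee_rot: [0.009, 0.949, 0.315, -0.015]
contact_force: [-0.7, -0.2, -0.0]
gripper_width: 0.0855
```

```bash
python3 st.py 0.532 -0.231 0.14 -53.1; python3 - <<'E'
from cell import capture
import cv2
for n in("wrist",): cv2.imwrite(f"pics/{n}7.png",capture(n)[:,:,::-1])
E
```

```text
t 36.05 pos [ 0.5422 -0.2473  0.1707] yaw -53.2 tilt [-0.035  0.007 -0.999] w 0.0855 F [-0.7 -0.2 -0. ] q6 0.49
need [-0.0102  0.0163 -0.0307] spin 0.1
q [-0.4498  0.1681  1.8349 -0.0374  1.1488  0.4947] tau [  0.5 -44.7 -34.1  -0.1   0.2   0. ]
```

View pics/wrist7.png

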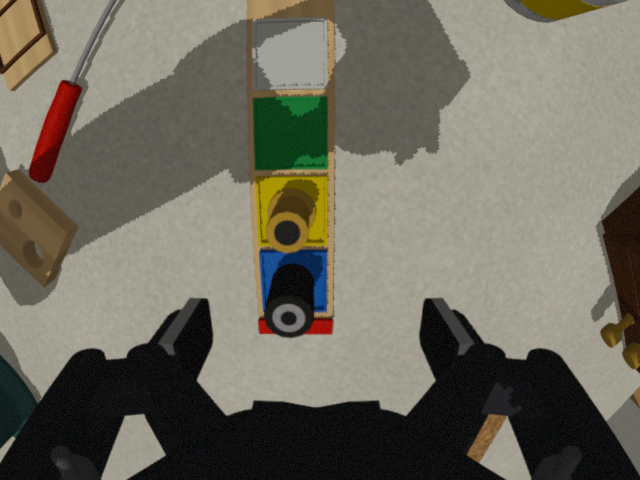

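```bash
python3 loc.py 287 233 .071 289 318 .075
```

```text
[ 0.5313 -0.2331  0.071 ]
[ 0.4797 -0.2714  0.075 ]
z axis [-0.0237 -0.0264 -0.9994]
```

Request:
move_arm(dp=[[-0.005, 0.007, -0.01], [-0.005, 0.006, -0.02], [-0.001, 0.002, -0.025], [0, 0, -0.02], [0, 0, -0.005], [0, 0, 0]], spin=[0, 0, 0, 0, 0, 0])

```text
clock: 36.85
eef_pos: [0.5322, -0.2362, 0.0858]
ee_rot: [0.009, 0.95, 0.313, -0.016]
contact_force: [-0.9, 0.0, -0.0]
gripper_width: 0.0858
```

```bash
python3 st.py 0.531 -0.2325 0.031 -53.1; python3 loc.py
```

```text
t 36.85 pos [ 0.5322 -0.2362  0.0858] yaw -53.5 tilt [-0.035  0.007 -0.999] w 0.0858 F [-0.9  0.  -0. ] q6 0.52
need [-0.0012  0.0037 -0.0548] spin 0.4
q [-0.4398  0.23    1.9327 -0.0413  0.9898  0.5174] tau [  0.  -44.1 -31.3  -0.2   0.    0. ]
z axis [-0.0242 -0.0268 -0.9993]
```

Request:
move_arm(dp=[[-0.001, 0.003, -0.005], [0, 0, -0.012], [0, 0, -0.015], [0, 0, -0.012], [0, 0, -0.006], [0, 0, 0]], spin=[0.4, 0, 0, 0, 0, 0])

```text
clock: 37.6
eef_pos: [0.5321, -0.2336, 0.0336]
ee_rot: [0.01, 0.948, 0.316, -0.015]
contact_force: [-0.2, -0.1, 0.0]
gripper_width: 0.0856
```

```bash
python3 st.py 0.531 -0.2325 0.031 -53.1
```

```text
t 37.6 pos [ 0.5321 -0.2336  0.0336] yaw -53.1 tilt [-0.034  0.009 -0.999] w 0.0856 F [-0.2 -0.1  0. ] q6 0.52
need [-0.0011  0.0011 -0.0026] spin 0.0
q [-0.4358  0.2925  1.9672 -0.0445  0.8905  0.5194] tau [ -0.  -45.6 -29.5  -0.1   0.    0. ]
```

Request:
move_arm(dp=[[-0.001, 0.001, -0.001], [0, 0, 0], [0, 0, 0], [0, 0, 0], [0, 0, 0], [0, 0, 0], [0, 0, 0.01], [0, 0, 0.02], [0, 0, 0.03], [0, 0, 0.025], [0, 0, 0.01]], spin=[0, 0, 0, 0, 0, 0, 0, 0, 0, 0, 0], claw=0, force=60)

```text
clock: 38.98
eef_pos: [0.5288, -0.2316, 0.1297]
ee_rot: [0.008, 0.948, 0.316, -0.016]
contact_force: [0.7, 1.2, -2.9]
gripper_width: 0.0288
```

```bash
python3 st.py 0.5542 0.1672 0.13 -29.8; python3 loc.py; python3 - <<'E'
from cell import capture
import cv2
for n in("scene",): cv2.imwrite(f"pics/{n}8.png",cv2.resize(capture(n)[150:350,100:400,::-1],None,fx=2.5,fy=2.5))
E
```

```text
t 38.975 pos [ 0.5288 -0.2316  0.1297] yaw -53.1 tilt [-0.036  0.005 -0.999] w 0.0288 F [ 0.7  1.2 -2.9] q6 0.51
need [2.540e-02 3.988e-01 3.000e-04] spin 23.3
q [-0.435   0.1742  1.9091 -0.0394  1.0711  0.5112] tau [  0.  -44.7 -34.5  -0.2   0.1   0. ]
z axis [-0.0259 -0.0261 -0.9993]
```

View pics/scene8.png

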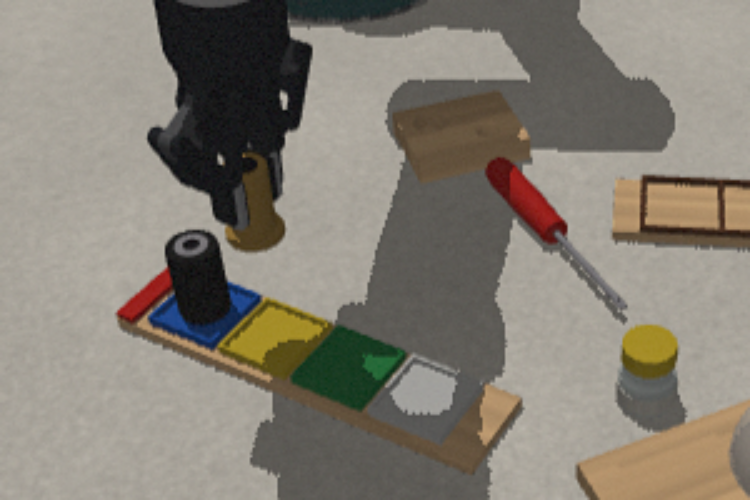

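Request:
move_arm(dp=[[0.002, 0.015, 0.002], [0.003, 0.03, 0.002], [0.003, 0.04, 0.002], [0.004, 0.045, 0.002], [0.004, 0.045, 0.002], [0.004, 0.045, 0.002], [0.004, 0.045, 0.002], [0.004, 0.04, 0.001], [0.003, 0.035, 0.001], [0.002, 0.025, 0], [0.001, 0.01, 0], [0, 0, 0]], spin=[1, 2, 2, 2, 2, 3, 3, 3, 2, 2, 0.5, 0])

```text
clock: 40.52
eef_pos: [0.5499, 0.1645, 0.132]
ee_rot: [0.005, 0.863, 0.504, -0.025]
contact_force: [-0.1, -0.2, -3.2]
gripper_width: 0.029
```

```bash
python3 st.py 0.5542 0.1672 0.033 -29.8; python3 loc.py; python3 - <<'E'
from cell import capture
import cv2
for n in("wrist",): cv2.imwrite(f"pics/{n}9.png",capture(n)[:,:,::-1])
E
```

```text
t 40.525 pos [0.5499 0.1645 0.132 ] yaw -29.4 tilt [-0.049 -0.016 -0.999] w 0.029 F [-0.1 -0.2 -3.2] q6 0.79
need [ 0.0043  0.0027 -0.099 ] spin -0.4
q [ 0.2616  0.1866  1.8903 -0.0266  1.1103  0.787 ] tau [  0.7 -45.4 -34.9   0.    0.2   0. ]
z axis [-0.0378 -0.0348 -0.9987]
```

View pics/wrist9.png

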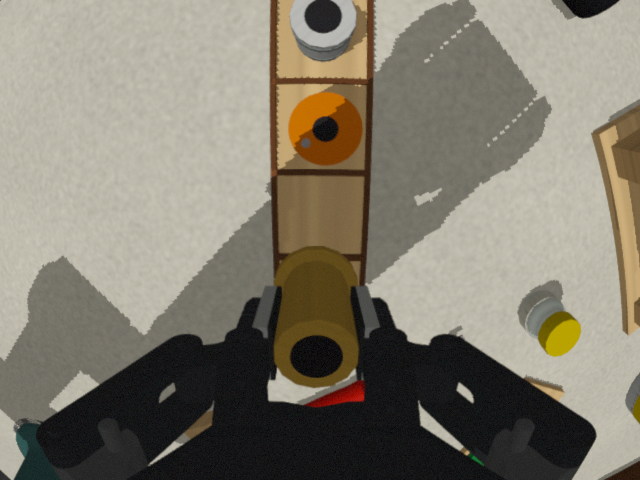

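```bash
python3 loc.py 320 172 .015 320 257 .015
```

```text
[0.5691 0.1956 0.015 ]
[0.538  0.1403 0.015 ]
z axis [-0.0381 -0.0348 -0.9987]
```

Request:
move_arm(dp=[[0.002, 0.001, -0.004], [0.001, 0.001, -0.008], [0.001, 0, -0.01], [0, 0, -0.012], [0, 0, -0.012], [0, 0, -0.012], [0, 0, -0.008], [0, 0, -0.004], [0, 0, 0]], spin=[0, 0, 0, 0, 0, 0, 0, 0, 0])

```text
clock: 41.7
eef_pos: [0.553, 0.1626, 0.0554]
ee_rot: [0.005, 0.864, 0.502, -0.027]
contact_force: [-0.0, -0.2, -2.8]
gripper_width: 0.0289
```

```bash
python3 st.py 0.5545 0.1672 0.0295 -29.8; python3 loc.py
```

```text
t 41.7 pos [0.553  0.1626 0.0554] yaw -29.7 tilt [-0.052 -0.018 -0.998] w 0.0289 F [-0.  -0.2 -2.8] q6 0.79
need [ 0.0015  0.0046 -0.0259] spin -0.1
q [ 0.2575  0.2799  1.9354 -0.0296  0.9754  0.7929] tau [ -0.  -47.4 -31.5  -0.1   0.3   0. ]
z axis [-0.0411 -0.0362 -0.9985]
```

Request:
move_arm(dp=[[0.001, 0.003, -0.005], [0.001, 0.003, -0.007], [0, 0, -0.006], [0, 0, -0.003], [0, 0, -0.002], [0, 0, -0.001]], spin=[0, 0, 0, 0, 0, 0])

```text
clock: 42.45
eef_pos: [0.5562, 0.1695, 0.0311]
ee_rot: [0.006, 0.864, 0.502, -0.026]
contact_force: [-2.6, -0.5, 2.9]
gripper_width: 0.0289
```

```bash
python3 st.py 0.5545 0.169 0.0295 -29.8
```

```text
t 42.45 pos [0.5562 0.1695 0.0311] yaw -29.7 tilt [-0.05  -0.016 -0.999] w 0.0289 F [-2.6 -0.5  2.9] q6 0.8
need [-0.0017 -0.0005 -0.0016] spin -0.1
q [ 0.2673  0.3185  1.9383 -0.0299  0.9321  0.8037] tau [ -0.2 -45.5 -29.5  -0.2  -0.5  -0. ]
```

Request:
move_arm(dp=[[0, 0, -0.001], [0, 0, -0.001]], spin=[0, 0])

```text
clock: 42.7
eef_pos: [0.5562, 0.1695, 0.0311]
ee_rot: [0.006, 0.864, 0.502, -0.026]
contact_force: [-2.6, -0.2, 5.9]
gripper_width: 0.0285
```

```bash
python3 st.py
```

```text
t 42.7 pos [0.5562 0.1695 0.0311] yaw -29.7 tilt [-0.05  -0.017 -0.999] w 0.0285 F [-2.6 -0.2  5.9] q6 0.8
q [ 0.2673  0.3188  1.9379 -0.0299  0.9326  0.8038] tau [ -0.3 -44.7 -29.8  -0.2  -1.1  -0. ]
```

Request:
move_arm(dp=[[0, 0, 0], [0, 0, 0], [0, 0, 0], [0, 0, 0], [0, 0, 0], [0, 0, 0.008], [0, 0, 0.02], [0, 0, 0.04], [0, 0, 0.04], [0, 0, 0.01]], spin=[0, 0, 0, 0, 0, 0, 0, 0, 0, 0], claw=1)

```text
clock: 43.95
eef_pos: [0.5578, 0.1697, 0.157]
ee_rot: [0.006, 0.864, 0.502, -0.023]
contact_force: [0.9, 0.1, 0.0]
gripper_width: 0.0857
```

```bash
python3 st.py 0.48 -0.27 0.14 -53.1;python3 loc.py; python3 - <<'E'
from cell import capture
import cv2
for n in("scene",): cv2.imwrite(f"pics/{n}10.png",cv2.resize(capture(n)[100:300,330:530,::-1],None,fx=3,fy=3))
E
```

```text
t 43.95 pos [0.5578 0.1697 0.157 ] yaw -29.7 tilt [-0.047 -0.013 -0.999] w 0.0857 F [0.9 0.1 0. ] q6 0.8
need [-0.0778 -0.4397 -0.017 ] spin -23.4
q [ 0.2671  0.1771  1.8515 -0.0264  1.1554  0.7964] tau [  0.  -43.9 -33.8  -0.1   0.3   0. ]
z axis [-0.0343 -0.0344 -0.9988]
```

View pics/scene10.png

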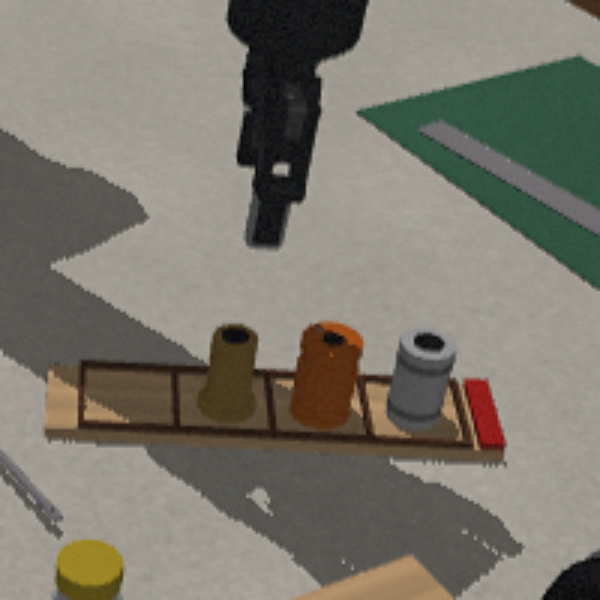

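Request:
move_arm(dp=[[-0.02, 0.045, 0], [-0.02, 0.05, 0], [-0.02, 0.05, 0], [-0.02, 0.05, 0], [-0.015, 0.03, 0.03], [0, 0, 0.05], [0, 0, -0.06], [0, 0, -0.06], [0, 0, -0.05], [0, 0, 0], [0, 0, 0], [0, 0, 0], [0, 0, 0], [0, 0, 0], [0, 0, 0]], spin=[0, 0, 0, 0, 0, 0, 0, 0, 0, 0, 0, 0, 0, 0, 0])

```text
clock: 45.88
eef_pos: [0.4581, 0.4016, 0.0661]
ee_rot: [0.006, 0.865, 0.502, -0.023]
contact_force: [0.3, -0.5, -0.5]
gripper_width: 0.0856
```

```bash
python3 st.py 0.48 -0.27 0.14 -53.1;python3 loc.py
```

```text
t 45.875 pos [0.4581 0.4016 0.0661] yaw -29.7 tilt [-0.045 -0.012 -0.999] w 0.0856 F [ 0.3 -0.5 -0.5] q6 1.2
need [ 0.0219 -0.6716  0.0739] spin -23.4
q [ 0.6817  0.3199  1.8586 -0.0058  1.0098  1.2036] tau [  0.  -49.1 -31.3  -0.    0.2   0. ]
z axis [-0.0332 -0.0332 -0.9989]
```

Request:
move_arm(dp=[[0.03, 0.035, 0.06], [0.03, 0.04, 0.06], [0.01, 0.01, 0.06], [0, 0, -0.06], [0, 0, -0.06], [0, 0, -0.06], [0, 0, -0.02], [0, 0, 0], [0, 0, 0], [0, 0, 0], [0, 0, 0], [0, 0, 0], [0, 0, 0]], spin=[0, 0, 0, 0, 0, 0, 0, 0, 0, 0, 0, 0, 0])

```text
clock: 47.5
eef_pos: [0.5265, 0.4833, 0.045]
ee_rot: [0.004, 0.865, 0.502, -0.013]
contact_force: [-0.5, 0.3, -0.5]
gripper_width: 0.085
```

```bash
python3 st.py 0.48 -0.27 0.14 -53.1;python3 loc.py
```

```text
t 47.5 pos [0.5265 0.4833 0.045 ] yaw -29.7 tilt [-0.027 -0.006 -1.   ] w 0.085 F [-0.5  0.3 -0.5] q6 1.23
need [-0.0465 -0.7533  0.095 ] spin -23.4
q [ 0.7094  0.5058  1.6357 -0.004   1.0273  1.2304] tau [ -0.  -59.7 -32.3  -0.    0.1   0. ]
z axis [-0.0185 -0.0204 -0.9996]
```

One more cycle, then on to the roller.

Request:
move_arm(dp=[[0, 0, 0.06], [0, 0, 0.06], [0, 0, 0.06], [0, 0, -0.06], [0, 0, -0.06], [0, 0, -0.055], [0, 0, 0], [0, 0, 0], [0, 0, 0], [0, 0, 0], [0, 0, 0], [0, 0, 0]], spin=[0, 0, 0, 0, 0, 0, 0, 0, 0, 0, 0, 0])

```text
clock: 49.0
eef_pos: [0.532, 0.488, 0.0664]
ee_rot: [0.002, 0.865, 0.502, -0.002]
contact_force: [0.6, 0.2, 0.7]
gripper_width: 0.0853
```

```bash
python3 st.py 0.48 -0.27 0.14 -53.1;python3 loc.py
```

```text
t 49.0 pos [0.532  0.488  0.0664] yaw -29.7 tilt [-0.006  0.001 -1.   ] w 0.0853 F [0.6 0.2 0.7] q6 1.23
need [-0.052  -0.758   0.0736] spin -23.4
q [ 0.7095  0.4832  1.6252 -0.0039  1.0388  1.2304] tau [  0.  -59.3 -33.   -0.    0.   -0. ]
z axis [-0.0021 -0.0062 -1.    ]
```

Request:
move_arm(dp=[[0, -0.02, 0.04], [0, -0.035, 0.04], [-0.001, -0.045, 0.02], [-0.002, -0.05, 0.005], [-0.002, -0.05, 0], [-0.002, -0.05, 0], [-0.002, -0.05, 0], [-0.002, -0.05, 0], [-0.002, -0.05, 0], [-0.002, -0.05, 0], [-0.002, -0.05, 0], [-0.002, -0.05, 0], [-0.002, -0.05, 0], [-0.002, -0.05, 0], [-0.002, -0.04, 0], [-0.001, -0.03, 0], [0, -0.015, 0], [0, 0, 0]], spin=[0, -1, -1, -2, -2, -2, -2, -2, -2, -2, -2, -2, -1, -1, -1, 0, 0, 0])

```text
clock: 51.25
eef_pos: [0.5042, -0.2691, 0.1822]
ee_rot: [0.006, 0.949, 0.314, 0.005]
contact_force: [-0.0, 1.1, -0.3]
gripper_width: 0.0853
```

```bash
python3 st.py 0.48 -0.27 0.14 -53.1;python3 loc.py; python3 - <<'E'
from cell import capture
import cv2
for n in("wrist",): cv2.imwrite(f"pics/{n}11.png",capture(n)[:,:,::-1])
E
```

```text
t 51.25 pos [ 0.5042 -0.2691  0.1822] yaw -53.4 tilt [ 0.006  0.014 -1.   ] w 0.0853 F [-0.   1.1 -0.3] q6 0.4
need [-0.0242 -0.0009 -0.0422] spin 0.3
q [-5.3400e-01  9.6000e-02  1.8938e+00  3.0000e-04  1.1369e+00  3.9800e-01] tau [ -0.8 -40.4 -35.5  -0.1  -0.2  -0.1]
z axis [ 0.013  -0.0073 -0.9999]
```

View pics/wrist11.png

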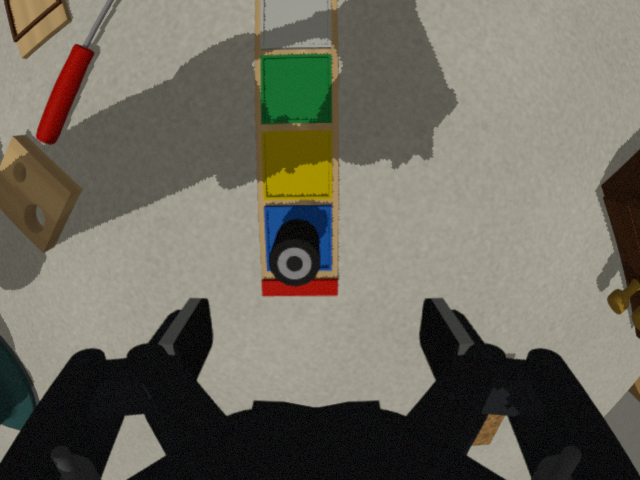

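Level, with the roller top at (294,263).

```bash
python3 loc.py 294 263 .075; python3 st.py 0.4795 -0.271 0.034 -53.1
```

```text
[ 0.4795 -0.2696  0.075 ]
z axis [ 0.0128 -0.0072 -0.9999]
t 51.3 pos [ 0.5041 -0.2684  0.1821] yaw -53.4 tilt [ 0.006  0.013 -1.   ] w 0.0855 F [-0.2  0.4 -0.1] q6 0.4
need [-0.0246 -0.0026 -0.1481] spin 0.3
q [-5.3310e-01  9.5600e-02  1.8943e+00  4.0000e-04  1.1370e+00  3.9820e-01] tau [ -0.6 -40.4 -35.3  -0.   -0.1  -0. ]
```

Request:
move_arm(dp=[[-0.009, 0, -0.01], [-0.009, -0.001, -0.02], [-0.005, -0.001, -0.025], [0, 0, -0.025], [0, 0, -0.01], [0, 0, 0]], spin=[0.3, 0, 0, 0, 0, 0])

```text
clock: 52.05
eef_pos: [0.4776, -0.2625, 0.0873]
ee_rot: [0.003, 0.947, 0.321, 0.004]
contact_force: [0.9, 0.7, 0.1]
gripper_width: 0.0855
```

```bash
python3 st.py 0.4795 -0.271 0.034 -53.1;python3 loc.py
```

```text
t 52.05 pos [ 0.4776 -0.2625  0.0873] yaw -52.5 tilt [ 0.006  0.009 -1.   ] w 0.0855 F [0.9 0.7 0.1] q6 0.37
need [ 0.0019 -0.0085 -0.0533] spin -0.6
q [-0.5494  0.1487  2.027   0.0024  0.9554  0.3661] tau [ -0.1 -39.4 -31.2   0.   -0.1  -0. ]
z axis [ 0.01   -0.0038 -0.9999]
```

Request:
move_arm(dp=[[0.001, -0.004, 0], [0.001, -0.003, -0.005], [0, 0, -0.012], [0, 0, -0.015], [0, 0, -0.01], [0, 0, -0.005], [0, 0, 0]], spin=[-0.5, 0, 0, 0, 0, 0, 0])

```text
clock: 52.92
eef_pos: [0.481, -0.2705, 0.0389]
ee_rot: [0.005, 0.948, 0.317, 0.005]
contact_force: [0.6, 0.9, -0.5]
gripper_width: 0.0855
```

```bash
python3 st.py 0.4795 -0.270 0.034 -53.1;python3 loc.py
```

```text
t 52.925 pos [ 0.481  -0.2705  0.0389] yaw -53.0 tilt [ 0.007  0.012 -1.   ] w 0.0855 F [ 0.6  0.9 -0.5] q6 0.37
need [-0.0015  0.0005 -0.0049] spin -0.1
q [-0.5587  0.2232  2.0446  0.0026  0.8602  0.3655] tau [ -0.  -41.8 -29.4   0.   -0.1  -0. ]
z axis [ 0.0126 -0.0055 -0.9999]
```

Request:
move_arm(dp=[[-0.001, 0, -0.003], [0, 0, -0.002], [0, 0, 0]], spin=[0, 0, 0])

```text
clock: 53.3
eef_pos: [0.4805, -0.2709, 0.0343]
ee_rot: [0.005, 0.948, 0.317, 0.006]
contact_force: [1.1, -0.4, -0.9]
gripper_width: 0.085
```

Request:
move_arm(dp=[[0, 0, 0], [0, 0, 0], [0, 0, 0], [0, 0, 0], [0, 0, 0], [0, 0, 0.008], [0, 0, 0.015], [0, 0, 0.025], [0, 0, 0.03], [0, 0, 0.02], [0, 0, 0.005]], spin=[0, 0, 0, 0, 0, 0, 0, 0, 0, 0, 0], claw=0, force=50)

```text
clock: 54.68
eef_pos: [0.4804, -0.2708, 0.1446]
ee_rot: [0.006, 0.948, 0.317, 0.006]
contact_force: [0.1, -0.3, -1.1]
gripper_width: 0.0372
```

```bash
python3 st.py 0.5224 0.1117 0.13 -29.8;python3 loc.py
```

```text
t 54.675 pos [ 0.4804 -0.2708  0.1446] yaw -53.0 tilt [ 0.008  0.015 -1.   ] w 0.0372 F [ 0.1 -0.3 -1.1] q6 0.37
need [ 0.042   0.3825 -0.0146] spin 23.2
q [-0.5596  0.092   1.9721  0.0023  1.0608  0.3651] tau [  0.  -39.9 -34.5   0.   -0.    0. ]
z axis [ 0.0152 -0.0072 -0.9999]
```

Request:
move_arm(dp=[[0.003, 0.015, 0], [0.004, 0.03, 0], [0.005, 0.04, 0], [0.006, 0.045, 0], [0.006, 0.045, 0], [0.006, 0.045, 0], [0.006, 0.045, 0], [0.005, 0.04, 0], [0.003, 0.03, 0], [0.002, 0.018, 0], [0, 0.007, 0], [0, 0, 0]], spin=[1, 2, 2, 2, 2, 3, 3, 3, 2, 2, 0.5, 0])

```text
clock: 56.18
eef_pos: [0.5152, 0.1102, 0.1329]
ee_rot: [-0.002, 0.863, 0.505, -0.001]
contact_force: [0.2, 0.2, -0.7]
gripper_width: 0.0371
```

```bash
python3 st.py 0.5224 0.1117 0.033 -29.8; python3 loc.py; python3 - <<'E'
from cell import capture
import cv2
for n in("wrist",): cv2.imwrite(f"pics/{n}12.png",capture(n)[:,:,::-1])
E
```

```text
t 56.175 pos [0.5152 0.1102 0.1329] yaw -29.3 tilt [-0.001 -0.004 -1.   ] w 0.0371 F [ 0.2  0.2 -0.7] q6 0.67
need [ 0.0072  0.0015 -0.0999] spin -0.5
q [0.1622 0.0712 2.0184 0.0022 1.0555 0.6733] tau [  0.5 -38.  -34.1   0.1   0.    0. ]
z axis [-0.0037  0.0013 -1.    ]
```

View pics/wrist12.png

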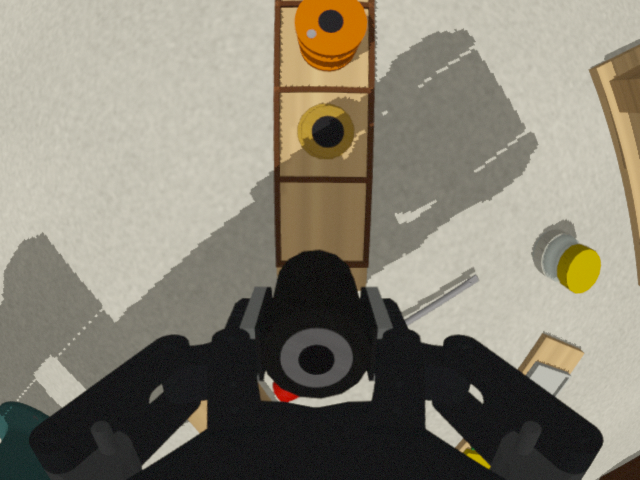

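```bash
python3 loc.py 324 179 .015 321 264 .015
```

```text
[0.5383 0.1397 0.015 ]
[0.5054 0.0852 0.015 ]
z axis [-0.0039  0.0013 -1.    ]
```

Request:
move_arm(dp=[[0.003, 0.001, -0.004], [0.003, 0.001, -0.008], [0.001, 0, -0.01], [0, 0, -0.012], [0, 0, -0.012], [0, 0, -0.012], [0, 0, -0.008], [0, 0, -0.002], [0, 0, 0]], spin=[-0.3, 0, 0, 0, 0, 0, 0, 0, 0])

```text
clock: 57.35
eef_pos: [0.5215, 0.1094, 0.0585]
ee_rot: [-0.002, 0.866, 0.501, -0.003]
contact_force: [-0.0, 0.5, -1.2]
gripper_width: 0.0368
```

```bash
python3 st.py 0.5222 0.112 0.0315 -29.8; python3 loc.py
```

```text
t 57.35 pos [0.5215 0.1094 0.0585] yaw -29.9 tilt [-0.003 -0.006 -1.   ] w 0.0368 F [-0.   0.5 -1.2] q6 0.68
need [ 0.0007  0.0026 -0.027 ] spin 0.1
q [1.590e-01 1.751e-01 2.059e+00 1.800e-03 9.138e-01 6.803e-01] tau [ -0.  -40.4 -30.5   0.    0.   -0. ]
z axis [-6.5e-03  4.0e-04 -1.0e+00]
```

Request:
move_arm(dp=[[0, 0.002, -0.005], [0, 0.001, -0.007], [0, 0, -0.007], [0, 0, -0.004], [0, 0, -0.002], [0, 0, -0.001]], spin=[0, 0, 0, 0, 0, 0])

```text
clock: 58.1
eef_pos: [0.5225, 0.1129, 0.0323]
ee_rot: [-0.002, 0.866, 0.501, -0.002]
contact_force: [-3.3, -0.8, 8.6]
gripper_width: 0.0367
```

```bash
python3 st.py 0.5222 0.112 0.0315 -29.8
```

```text
t 58.1 pos [0.5225 0.1129 0.0323] yaw -29.9 tilt [-0.002 -0.004 -1.   ] w 0.0367 F [-3.3 -0.8  8.6] q6 0.69
need [-0.0003 -0.0009 -0.0008] spin 0.1
q [1.6520e-01 2.1400e-01 2.0715e+00 2.0000e-03 8.6060e-01 6.8600e-01] tau [ -0.1 -37.3 -27.8  -0.   -1.2   0. ]
```

Contact. Release, rise and back off to the side.

Request:
move_arm(dp=[[0, 0, 0], [0, 0, 0], [0, 0, 0], [0, 0, 0], [0, 0, 0], [0, 0, 0.008], [0, 0, 0.02], [0, 0, 0.04], [0, 0, 0.05], [0, 0, 0.03], [-0.01, -0.03, 0.01], [-0.01, -0.05, 0.01], [0, -0.05, 0], [0, -0.05, 0], [0, -0.04, 0], [0, -0.02, 0], [0, 0, 0]], spin=[0, 0, 0, 0, 0, 0, 0, 0, 0, 0, 0, 0, 0, 0, 0, 0, 0], claw=1)

```text
clock: 60.22
eef_pos: [0.5026, -0.134, 0.2151]
ee_rot: [0.002, 0.865, 0.502, 0.003]
contact_force: [-0.1, -0.5, -0.0]
gripper_width: 0.0852
```

```bash
python3 st.py; python3 - <<'E'
from cell import capture
import cv2
cv2.imwrite(f"pics/scene13.png",cv2.resize(capture("scene")[170:280,320:520,::-1],None,fx=4,fy=4,interpolation=cv2.INTER_CUBIC))
cv2.imwrite(f"pics/top13.png",cv2.resize(capture("top")[170:290,130:290,::-1],None,fx=5,fy=5,interpolation=cv2.INTER_CUBIC))
E
```

```text
t 60.225 pos [ 0.5026 -0.134   0.2151] yaw -29.8 tilt [ 0.003  0.007 -1.   ] w 0.0852 F [-0.1 -0.5 -0. ] q6 0.21
q [-3.0960e-01 -2.4500e-02  1.9555e+00  1.9000e-03  1.2028e+00  2.0980e-01] tau [ -0.7 -34.4 -36.2  -0.2  -0.1  -0.1]
```

View pics/scene13.png

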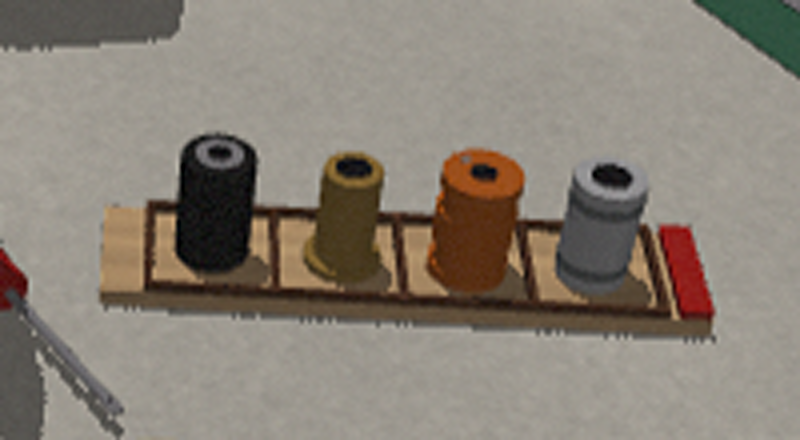

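View pics/top13.png

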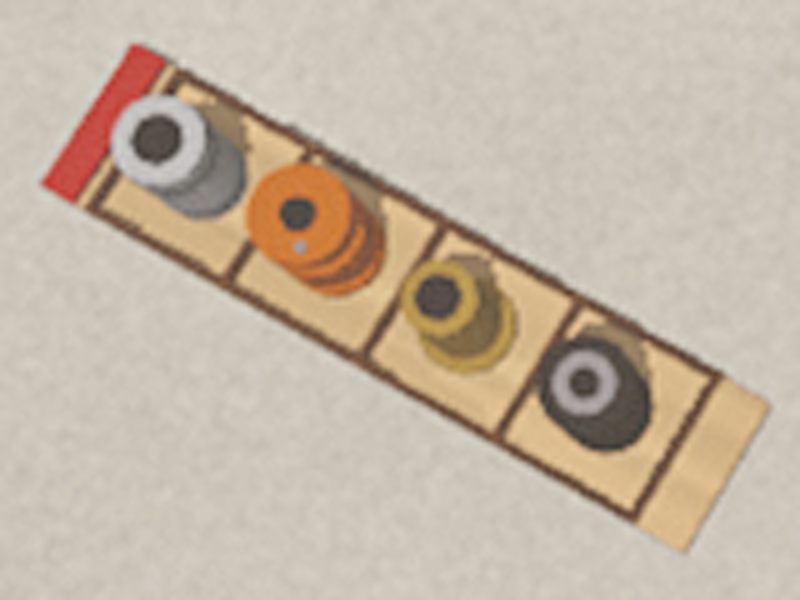

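All four stand upright in their bays. From the red end they are spacer, pulley, bush and roller, and the arm is clear. Handing in.

```bash
python3 -c "
from cell import hand_in
print(hand_in())"
```

```text
the job is handed in; nothing more can be done
None
```

I moved all four parts to the assembly board in reverse order and handed the job in at about 60 s of the 131 s allowed. From the assembly board's red end they stand as spacer, pulley, bush and roller.

- **Final check:** the last scene and top pictures show each part upright inside its own bay. The gripper was open and well clear, with no contact force beyond sensor noise. I judged that they stand flat by eye from these pictures and did not measure it.
- **Placing forces:** each part was lowered until the wrist sensor showed a light touch, at most about 9 N in the readings at the end of each move.
- **Tool tilt:** the tool slowly tilted during the row moves. It reached about 2° when I gripped the pulley and about 3° when I placed the pulley and the bush, and it peaked near 6° with the gripper empty. I levelled it with quick up-and-down moves over clear table, partly before the bush and almost fully before the roller.
- **Position agreement:** the top and wrist cameras agreed to about 2 mm on part and bay positions. The scene camera differed from the top camera by up to 4 mm, which is well inside the bay clearance.

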